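# Recharge the grinding jar from the sieve

### The arm

A 7-joint arm with a two-finger parallel gripper is mounted at the origin on the work surface. World frame = base frame: x ahead of the robot, y to its left, z up, the work surface at z = 0. Lengths are in m, angles in rad, forces in N, time in s.
With the tool pointing down it reaches from about 0.35 to 0.9 m from the base axis. Payload 8.1 kg.
Tool frame: the origin (TCP) lies at the very end of the fingers, on their centre line; the grasp point (between the pads) lies 19 mm behind it (arm.tcp_to_grasp is the distance from the TCP to the grasp point, in m); z points along the fingers, y is the line along which they close (so a half turn about z gives the same grasp; the last joint's range is limited). The gripper opens to 92 mm and grips with 3 to 60 N. Pads are 19 mm wide; open, the fingers measure 130 mm over their backs; the gripper's body (75 mm by 190 mm) begins 47 mm behind the grasp point.
Start: joints at [1.193, 0.434, 0.025, 1.573, -0.012, 1.134, -0.075], TCP at [0.17, -0.602, 0.227] pointing down, gripper open.
Joint ranges: [-2.62, 2.62], [-0.44, 2.09], [-1.27, 1.32], [0.08, 2.57], [-1.32, 4.46], [0.12, 2], [-2.74, 2.74]. Speed limits (rad/s): [2.22, 2.22, 3.01, 3.01, 3.14, 3.14, 3.14].

### API

Orientations are given as a rotation vector (axis times angle).
In Python, from cell import arm gives the robot as it stands.
- The arm moves only by the shell command python3 nudge.py 'ROWS' [FORCE]. ROWS is a JSON list of rows, 1 to 10 of them, each of 5 numbers: dx, dy, dz in m, then a turn about the tool's z in rad, then the opening from 0.0 (shut) to 1.0 (fully open); each row shifts and turns the commanded pose from where the row before left it, along the tool's axes as they then stand; what a row does not reach is not made up. A row lasts 1/10 s, in which the tool goes at most 0.05 m and 0.15 rad, less where a joint would pass 70% of its speed; a pose out of reach is approached as far as the arm can. The fingers move at their own pace and stop on an object; FORCE is the grip in N (left out, the last holds). Time passes only in rows, so rows that do not move let the fingers close. It prints the time, the measured TCP pose, the force, the opening and the grip force at its end.
- arm.observe(): the state, without advancing time (a new reading comes with each control period).
- arm.get_image(name): name is "side" or "top" or "wrist"; returns a dict with "image" (384x512x3 uint8, blue, green, red), "fx", "fy", "cx", "cy" (pixels), "distortion" ([k1, k2, p1, p2, k3] as OpenCV has them; the pictures are not rectified), "cam_to_world" (4x4, takes a point from camera to world coordinates); the wrist camera has in their place "mount" (4x4, takes a point from camera to tool coordinates, whose origin is the TCP and whose axes are the flange's). Camera axes: x right, y down, z forward; pixel columns grow to the right and rows downward; lengths in m; the calibration is good to about 2 mm. A picture is of the moment at which its call begins: read the wrist's pose just before it. There is no depth.
- arm.sign_off(): hands the job in; it is judged then, once.
The state is a dict: "clock": time; "joints": joint angles; "dq": joint speeds; "joint_efforts": joint torques, N m; "position": TCP position; "ee_rot": TCP orientation; "force": force on the tool from outside, world axes, zero at the start; "ft_torque": the same for the moment, N m; "width": opening from 0.0 (shut) to 1.0 (fully open); "gripper_force": force on a finger pad.
Only numpy, scipy, OpenCV 4.12 (cv2) and the standard library are available. Lean on these libraries where they do the work, as an engineer would, in place of code of your own. Each camera call takes 0.05 s, during which the arm holds its last target. There are 200 camera calls.

### The job

Recharge the grinding jar for the next run: shake the sieve tray over its pan until every small brass cylinder has dropped into the pan, with all the steel balls still in the sieve, then tip those balls into the open jar and add every spare ball from the grey rack. Stand the emptied sieve on the sloping draining stand, square to it on its runners, lip downhill, resting against the ledge. The jar must end fully home over the shaker's two pegs with its lid seated on it and the cylinders left in the pan; do not disturb the beaker or the amber jar.

Things in the scene. Friction and masses are not known exactly. Their poses are not given: they have to be found in the camera images.
- sieve: Steel sieve tray, 60 mm wide, 0.3 kg. Origin: middle of its underside (its two runners = side walls, x -70 to +73 mm, top edge 58 mm up). Lip along its own -x. Floor top 24 mm up, x -70 to +73: a 10 mm flat bar in the middle, a 17 mm slot along x each side of it, 5 mm edge bars. Starts in the pan holding balls and cylinders
- handle (a point): Centre of the sieve's blue handle bar, arched over its middle at (0, 0, 104) mm in the sieve's frame: the bar is 64 mm long (y), 16 mm thick (x), 18 mm high (z)
- lip (a point): Middle of the open front end of the sieve's pouring lip, at (-112, 0, 32) mm in the sieve's frame. The lip is solid, 54 mm wide between cheeks 58 mm up; it rises at 18 degrees from the floor (x -70). Tipped lip-down by 30 to 45 degrees the balls roll out over it; held level they stay in
- pan: Aluminium receiver pan, 226 (x) x 116 (y) x 45 mm high, walls and floor 3 mm. Origin under its middle. Loose, 1 kg; the sieve starts standing in it
- jar: White plastic grinding jar, 68 mm outside, 58 mm inside, 88 mm high, inner floor 8 mm up, 0.3 kg. Origin: middle of its underside. Its foot has two steel ears along its own +y and -y, 8 mm thick, 32 mm wide, out to 56 mm from the axis, each with a 12 mm slot, open outwards, that begins 42.5 mm from the axis. Same either way round. Starts open and empty on the bench
- lid: Jar lid: white plug below (52 mm diameter, 8 mm high), blue disc (66 mm diameter, 6 mm thick), blue round knob (24 mm diameter, 24 mm high). Origin: middle of the plug's underside; the knob's middle is 26 mm up. On the jar the disc lies on the rim, the lid's origin 80 mm above the jar's
- shaker: Orbital shaker, fixed, white housing 250 (x) x 210 (y) mm, aluminium platform. Origin under its middle. On the platform a grey plate 75 x 125 mm with two upright steel pegs, 8 mm diameter with cone tips, 16 mm high, on the shaker's y axis at +48 and -48 mm from the seat: the jar's slotted ears go down over them
- seat (a point): Middle of the top face of the shaker's grey plate, 94 mm above the bench; when the jar is home its origin is here
- deck: Sloping white plate (165 x 100 mm) of the draining stand, fixed, inclined 22 degrees. Origin on its upper face, 80 mm above the bench; z is the plate's normal, x points up the slope, the plate ends at x +85 mm. A blue ledge 13 mm high crosses the lower end, at x -70 mm: a sieve on its runners, lip downhill over the ledge and touching it, has its origin and axes at this frame's
- ballrack: Grey rack for spare balls, fixed: a bar 20 mm (x) x 124 mm (y) x 30 mm high on a thin foot, with three 15 mm square pockets on top at y -42, 0 and +42 mm. A ball in a pocket has its centre 40 mm above the bench
- beaker: Glass beaker, 64 mm across, 85 mm high, not part of the job. Origin: middle of its underside
- reagent: Amber jar with a black cap, 56 mm across, 110 mm high, not part of the job. Origin: middle of its underside
- ball1_center (a point): Centre of a steel grinding ball, 25 mm diameter, 64 g, in the sieve at the start (may be absent)
- ball2_center (a point): Centre of a steel grinding ball, 25 mm diameter, 64 g, in the sieve at the start (may be absent)
- ball3_center (a point): Centre of a steel grinding ball, 25 mm diameter, 64 g, in the sieve at the start (may be absent)
- ball4_center (a point): Centre of a steel grinding ball, 25 mm diameter, 64 g, in the sieve at the start (may be absent)
- spare1_center (a point): Centre of a spare steel ball, 25 mm diameter, 64 g, in a pocket of the grey rack (may be absent)
- spare2_center (a point): Centre of a spare steel ball, 25 mm diameter, 64 g, in a pocket of the grey rack (may be absent)
- spare3_center (a point): Centre of a spare steel ball, 25 mm diameter, 64 g, in a pocket of the grey rack (may be absent)
- stub1_center (a point): Centre of a short brass-coloured cylinder, 12 mm diameter and 12 mm long, 10 g, on the sieve's middle bar at the start (may be absent). Stays on the bar until quick strokes of 10 to 25 mm, mainly along the sieve's y, shake it off; then it drops through a slot
- stub2_center (a point): Centre of a short brass-coloured cylinder, 12 mm diameter and 12 mm long, 10 g, on the sieve's middle bar at the start (may be absent). Stays on the bar until quick strokes of 10 to 25 mm, mainly along the sieve's y, shake it off; then it drops through a slot
- stub3_center (a point): Centre of a short brass-coloured cylinder, 12 mm diameter and 12 mm long, 10 g, on the sieve's middle bar at the start (may be absent). Stays on the bar until quick strokes of 10 to 25 mm, mainly along the sieve's y, shake it off; then it drops through a slot
- stub4_center (a point): Centre of a short brass-coloured cylinder, 12 mm diameter and 12 mm long, 10 g, on the sieve's middle bar at the start (may be absent). Stays on the bar until quick strokes of 10 to 25 mm, mainly along the sieve's y, shake it off; then it drops through a slot
- stub5_center (a point): Centre of a short brass-coloured cylinder, 12 mm diameter and 12 mm long, 10 g, on the sieve's middle bar at the start (may be absent). Stays on the bar until quick strokes of 10 to 25 mm, mainly along the sieve's y, shake it off; then it drops through a slot

How it is judged:
On the way, in this order (a step that is already met when the one before it is completed fails the run):
1. all the brass cylinders lie in the pan while all the steel balls that came in the sieve are still in it (x of stub1_center in the frame of pan between -0.113 and 0.113 m and y of stub1_center in the frame of pan between -0.058 and 0.058 m and z of stub1_center in the frame of pan between 0 and 0.026 m and x of stub2_center in the frame of pan between -0.113 and 0.113 m and y of stub2_center in the frame of pan between -0.058 and 0.058 m and z of stub2_center in the frame of pan between 0 and 0.026 m and x of stub3_center in the frame of pan between -0.113 and 0.113 m and y of stub3_center in the frame of pan between -0.058 and 0.058 m and z of stub3_center in the frame of pan between 0 and 0.026 m and x of stub4_center in the frame of pan between -0.113 and 0.113 m and y of stub4_center in the frame of pan between -0.058 and 0.058 m and z of stub4_center in the frame of pan between 0 and 0.026 m and x of stub5_center in the frame of pan between -0.113 and 0.113 m and y of stub5_center in the frame of pan between -0.058 and 0.058 m and z of stub5_center in the frame of pan between 0 and 0.026 m and x of ball1_center in the frame of sieve between -0.112 and 0.075 m and y of ball1_center in the frame of sieve between -0.032 and 0.032 m and z of ball1_center in the frame of sieve between 0.02 and 0.07 m and x of ball2_center in the frame of sieve between -0.112 and 0.075 m and y of ball2_center in the frame of sieve between -0.032 and 0.032 m and z of ball2_center in the frame of sieve between 0.02 and 0.07 m and x of ball3_center in the frame of sieve between -0.112 and 0.075 m and y of ball3_center in the frame of sieve between -0.032 and 0.032 m and z of ball3_center in the frame of sieve between 0.02 and 0.07 m and x of ball4_center in the frame of sieve between -0.112 and 0.075 m and y of ball4_center in the frame of sieve between -0.032 and 0.032 m and z of ball4_center in the frame of sieve between 0.02 and 0.07 m), for 0.2 s.
2. all the balls from the sieve are in the jar (x of ball1_center in the frame of jar between -0.03 and 0.03 m and y of ball1_center in the frame of jar between -0.03 and 0.03 m and z of ball1_center in the frame of jar between 0.005 and 0.086 m and x of ball2_center in the frame of jar between -0.03 and 0.03 m and y of ball2_center in the frame of jar between -0.03 and 0.03 m and z of ball2_center in the frame of jar between 0.005 and 0.086 m and x of ball3_center in the frame of jar between -0.03 and 0.03 m and y of ball3_center in the frame of jar between -0.03 and 0.03 m and z of ball3_center in the frame of jar between 0.005 and 0.086 m and x of ball4_center in the frame of jar between -0.03 and 0.03 m and y of ball4_center in the frame of jar between -0.03 and 0.03 m and z of ball4_center in the frame of jar between 0.005 and 0.086 m), for 0.2 s.
At the end, for the whole second after the job is handed in: Cylinders all in the pan, balls all in the jar; jar on the seat within 5 mm, level, ears over the pegs; lid on its rim within 6 mm, level; sieve at rest on the sloping plate, lip downhill, within 20 mm of the middle, square within 0.1 rad (0.15 in yaw), within 6 mm of the ledge (all of step 2 and x of stub1_center in the frame of pan between -0.113 and 0.113 m and y of stub1_center in the frame of pan between -0.058 and 0.058 m and z of stub1_center in the frame of pan between 0 and 0.04 m and x of stub2_center in the frame of pan between -0.113 and 0.113 m and y of stub2_center in the frame of pan between -0.058 and 0.058 m and z of stub2_center in the frame of pan between 0 and 0.04 m and x of stub3_center in the frame of pan between -0.113 and 0.113 m and y of stub3_center in the frame of pan between -0.058 and 0.058 m and z of stub3_center in the frame of pan between 0 and 0.04 m and x of stub4_center in the frame of pan between -0.113 and 0.113 m and y of stub4_center in the frame of pan between -0.058 and 0.058 m and z of stub4_center in the frame of pan between 0 and 0.04 m and x of stub5_center in the frame of pan between -0.113 and 0.113 m and y of stub5_center in the frame of pan between -0.058 and 0.058 m and z of stub5_center in the frame of pan between 0 and 0.04 m and x of spare1_center in the frame of jar between -0.03 and 0.03 m and y of spare1_center in the frame of jar between -0.03 and 0.03 m and z of spare1_center in the frame of jar between 0.005 and 0.086 m and x of spare2_center in the frame of jar between -0.03 and 0.03 m and y of spare2_center in the frame of jar between -0.03 and 0.03 m and z of spare2_center in the frame of jar between 0.005 and 0.086 m and x of spare3_center in the frame of jar between -0.03 and 0.03 m and y of spare3_center in the frame of jar between -0.03 and 0.03 m and z of spare3_center in the frame of jar between 0.005 and 0.086 m and horizontal distance between jar and seat below 0.005 m and z of jar in the frame of seat between -0.004 and 0.004 m and angle between the y axis of jar and the y axis of shaker, either way round below 0.1 rad and angle between jar's own z axis and vertical below 0.06 rad and x of lid in the frame of jar between -0.006 and 0.006 m and y of lid in the frame of jar between -0.006 and 0.006 m and z of lid in the frame of jar between 0.076 and 0.084 m and angle between the z axis of lid and the z axis of jar, either way round below 0.08 rad and x of sieve in the frame of deck between -0.004 and 0.006 m and y of sieve in the frame of deck between -0.02 and 0.02 m and z of sieve in the frame of deck between -0.004 and 0.005 m and angle between the z axis of sieve and the z axis of deck, either way round below 0.1 rad and angle between the x axis of sieve and the x axis of deck, either way round below 0.15 rad and x of lip in the frame of deck below -0.05 m and linear speed of each of sieve, jar, lid below 0.02 m/s); the robot touches nothing.
It fails at once if the beaker or the amber jar is moved more than 30 mm (distance of any of beaker, reagent from where it was at the start of the episode above 0.03 m).
Of ball1, ball2, ball3, ball4 only 2 to 4 are there at a start; the rules pass over those that are not, and their reading is None.
Of stub1, stub2, stub3, stub4, stub5 only 3 to 5 are there at a start; the rules pass over those that are not, and their reading is None.
Of spare1, spare2, spare3 only 2 to 3 are there at a start; the rules pass over those that are not, and their reading is None.
At some moment in a run one of jar, lid may be knocked a few centimetres aside while the robot is not near it.
It also fails if it takes over 210 s, if anything falls off the work surface, if the arm or the gripper's body presses on something with over 40 N, if the wrist force passes 120 N, or if a joint passes its speed limit or range.

## Working session

There is one attempt and no reset: what is moved stays moved. The work goes in short steps, Python scripts to look and compute and a shell command to move; the robot and the scene stay as the last step left them, time stands still between calls to the robot, and variables do not carry over. Pictures are saved under pics/ and viewed, at most 14 in all, crops included, and the job is handed in when it is done.

```bash
ls; mkdir -p pics; python3 - <<'E'
from cell import arm
import cv2,numpy as np
s=arm.observe();print(s)
for n in("side","top"):
    d=arm.get_image(n);cv2.imwrite(f"pics/{n}0.png",d["image"]);print(n,d["fx"],d["fy"],d["cx"],d["cy"],d["distortion"],np.round(d["cam_to_world"],3).tolist())
d=arm.get_image("wrist");cv2.imwrite("pics/w0.png",d["image"]);print(d["fx"],d["distortion"],np.round(d["mount"],4).tolist())
E
```

```text
cell.py
nudge.py
pics
{'clock': 0.0, 'joints': array([ 1.19342736,  0.43519714,  0.02496619,  1.57412009, -0.01162035,
        1.13400529, -0.07513394]), 'dq': array([-0.00033129,  0.00034415, -0.00042074, -0.0010172 , -0.00087598,
       -0.00103625, -0.00064315]), 'joint_efforts': array([-3.66557078e-04, -6.67852736e+01,  9.84776504e-01, -3.14468157e+01,
       -6.05527614e-02,  4.27270797e-02,  1.58428625e-04]), 'position': array([ 0.16938853, -0.60106   ,  0.22595206]), 'ee_rot': array([-3.11048022e+00, -4.29872001e-01,  5.29364124e-04]), 'force': array([-0.46315724,  0.31991043, -0.71918006]), 'ft_torque': array([ 0.05114025,  0.03817204, -0.01816373]), 'gripper_force': 0.0, 'width': 0.9981947656894572}
side 426.28911641264267 426.28911641264267 250.59640253360627 190.590855512897 [-0.02356471  0.          0.          0.          0.        ] [[0.999, -0.034, 0.028, 0.565], [-0.044, -0.773, 0.633, -0.752], [0.0, -0.634, -0.774, 1.027], [0.0, 0.0, 0.0, 1.0]]
top 450.1978837912539 450.1978837912539 255.6035902228375 189.23350285809448 [-0.02301927  0.          0.          0.          0.        ] [[0.017, -0.991, 0.13, 0.473], [-1.0, -0.016, 0.012, -0.002], [-0.009, -0.13, -0.992, 1.095], [0.0, 0.0, 0.0, 1.0]]
283.1931014805848 [0.02211419 0.         0.         0.         0.        ] [[-0.0011, -0.9522, -0.3056, 0.0825], [1.0, -0.0007, -0.0014, -0.0001], [0.0011, -0.3056, 0.9522, -0.1587], [0.0, 0.0, 0.0, 1.0]]
```
View pics/side0.png

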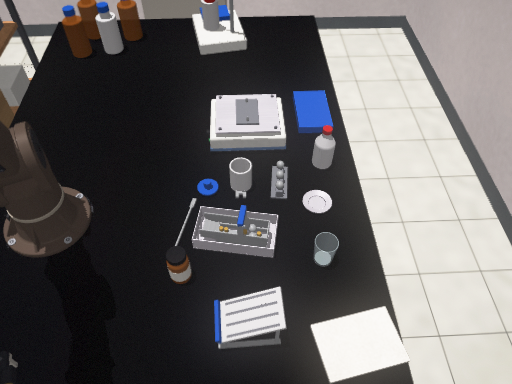

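View pics/top0.png

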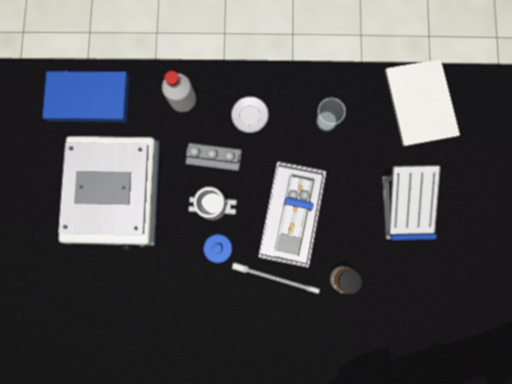

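The side view shows the scene with the robot on the left. In the top view the sieve handle is at (300,204) with the lip pointing down towards the robot (290,243). The jar is at (211,203), the lid at (218,248), the rack at (213,156) with 3 balls, the shaker at (108,190), and the deck at (414,200) with its ledge at (413,237).

```bash
cat > h.py <<'E'
from cell import arm
import cv2,numpy as np
from scipy.spatial.transform import Rotation as R
def grab(n,save=None):
    s=arm.observe();d=arm.get_image(n)
    if n=="wrist":
        T=np.eye(4);T[:3,:3]=R.from_rotvec(s["ee_rot"]).as_matrix();T[:3,3]=s["position"];d["T"]=T@np.array(d["mount"])
    else: d["T"]=np.array(d["cam_to_world"])
    d["K"]=np.array([[d["fx"],0,d["cx"]],[0,d["fy"],d["cy"]],[0,0,1.]]);d["D"]=np.array(d["distortion"],float)
    if save: cv2.imwrite("pics/"+save+".png",d["image"])
    return d
def ray(d,p):
    q=cv2.undistortPoints(np.array([[p]],float),d["K"],d["D"])[0,0]
    v=d["T"][:3,:3]@np.array([q[0],q[1],1]);return d["T"][:3,3],v/np.linalg.norm(v)
def plane(d,p,z):
    o,v=ray(d,p);return o+v*(z-o[2])/v[2]
def tri(*obs): # (d,p) pairs -> point, residual m
    A=np.zeros((3,3));b=np.zeros(3);rs=[ray(d,p) for d,p in obs]
    for o,v in rs: M=np.eye(3)-np.outer(v,v);A+=M;b+=M@o
    X=np.linalg.solve(A,b);return X,max(np.linalg.norm((np.eye(3)-np.outer(v,v))@(X-o)) for o,v in rs)
def proj(d,X):
    W=np.linalg.inv(d["T"]);return cv2.projectPoints(np.array([X],float),cv2.Rodrigues(W[:3,:3])[0],W[:3,3],d["K"],d["D"])[0][0,0]
def blue(im,roi=None):
    h=cv2.cvtColor(im,cv2.COLOR_BGR2HSV);m=cv2.inRange(h,(105,130,60),(130,255,255))
    n,l,st,c=cv2.connectedComponentsWithStats(m);return [(st[i].tolist(),c[i].round(1).tolist(),l==i) for i in range(1,n) if st[i][4]>25]
def tool(Xw): # world point in current tool axes
    s=arm.observe();return R.from_rotvec(s["ee_rot"]).inv().apply(np.array(Xw)-s["position"])
def crop(d,x0,y0,x1,y1,k,name): cv2.imwrite("pics/"+name+".png",cv2.resize(d["image"][y0:y1,x0:x1],None,fx=k,fy=k,interpolation=cv2.INTER_CUBIC))
E
python3 - <<'E'
from h import *
t=grab("top");s=grab("side")
for n,d in(("t",t),("s",s)):
    for st,c,m in blue(d["image"]): 
        r=cv2.minAreaRect(np.argwhere(m)[:,::-1].astype(np.float32)); print(n,st,c,np.round(r[1],1),round(r[2],1))
crop(t,180,120,450,320,2.95,"tc");crop(s,180,80,350,360,2.1,"sc")
a=cv2.resize(t["image"][120:300,30:250],None,fx=3.5,fy=3.3);cv2.imwrite("pics/td.png",a)
E
```

```text
t [42, 70, 87, 52, 4308] [85.1, 95.9] [51. 86.] 90.0
t [285, 198, 28, 11, 170] [298.5, 202.8] [27.4  6.3] 13.0
t [203, 233, 30, 31, 718] [217.4, 248.1] [29.  29.7] 45.0
t [391, 233, 46, 8, 268] [413.8, 237.1] [ 6.1 45.2] 87.3
s [96, 2, 13, 11, 107] [102.1, 7.0] [10.8 10.8] 71.6
s [62, 5, 13, 11, 104] [68.0, 10.2] [10.8 10.4] 71.6
s [218, 5, 12, 15, 140] [223.3, 12.3] [15.  10.2] 82.9
s [293, 90, 40, 43, 1387] [311.3, 110.5] [44.7 35.2] 80.5
s [197, 178, 22, 18, 306] [207.5, 186.6] [17. 21.] 90.0
s [237, 205, 10, 21, 132] [241.5, 215.0] [ 6.3 21. ] 11.3
s [214, 299, 7, 44, 254] [216.9, 320.7] [43.1  6. ] 87.5
```

View pics/tc.png

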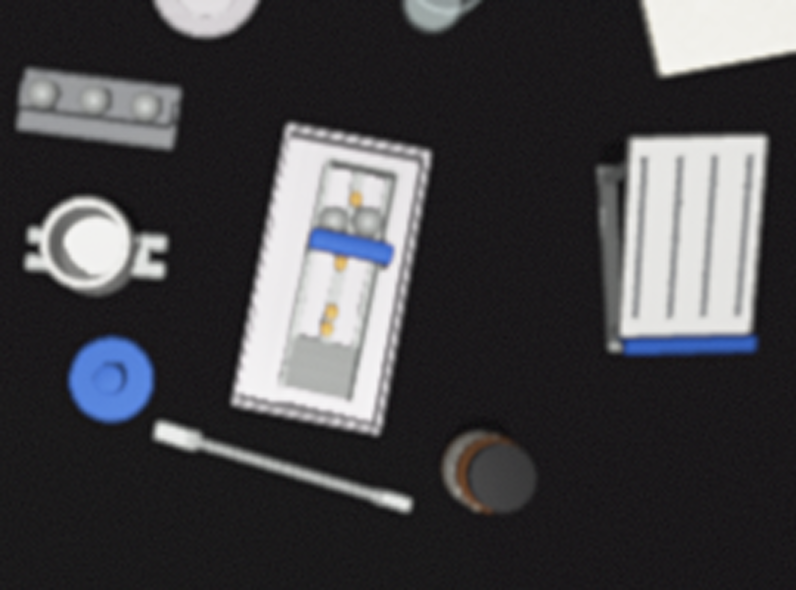

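View pics/sc.png

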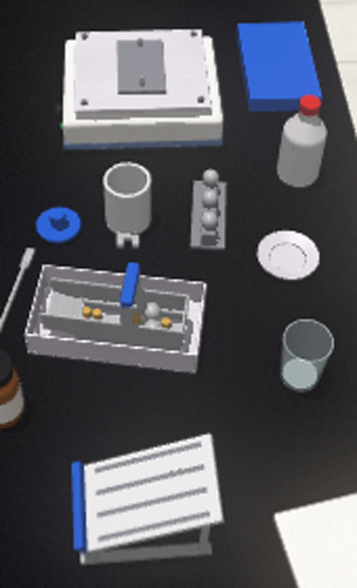

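The crops show 2 or more balls at the handle (335,220 and 368,220 in the top crop) and 4 cylinders along the bar. There are 3 spares at (43,93), (95,99) and (146,105). The jar's ears lie roughly along world y and its rim centre is near (88,243). The deck is clear.

```bash
python3 - <<'E'
from h import *
t=grab("top");s=grab("side")
T=lambda u,v:(180+u/2.95,120+v/2.95);S=lambda u,v:(180+u/2.1,80+v/2.1)
P=lambda n,a:print(n,np.round(a[0],4),round(a[1],4))
P("handle",tri((t,(298.5,202.8)),(s,(241.5,215.0))))
m=[b for b in blue(t["image"]) if abs(b[1][0]-298)<4][0][2]
r=cv2.boxPoints(cv2.minAreaRect(np.argwhere(m)[:,::-1].astype(np.float32)));print("hbox",[np.round(plane(t,p,.112)[:2],4).tolist() for p in r])
print("pan",[np.round(plane(t,T(*p),.045)[:2],4).tolist() for p in((287,124),(431,150),(380,434),(233,404))])
P("rim",tri((t,T(88,244)),(s,S(127,184))))
g=cv2.cvtColor(t["image"],cv2.COLOR_BGR2GRAY)
P("lidknob",tri((t,T(109,378)),(s,S(58,217))))
m=[b for b in blue(t["image"]) if abs(b[1][0]-217)<4][0]
print("lid disc",plane(t,m[1],.014))
for a,b in(((43,93),(210,178)),((95,99),(210,198)),((146,105),(210,219))): P("spare",tri((t,T(*a)),(s,S(*b))))
print("ears",[np.round(plane(t,T(*p),.008)[:2],4).tolist() for p in((33,250),(160,256))])
for n,a,b in(("deck far L",(629,137),(211,435)),("far R",(768,136),(222,521)),("ledge L",(622,345),(75,463)),("ledge R",(757,342),(77,549))):P(n,tri((t,T(*a)),(s,S(*b))))
# plate
for n,d,box in(("t",t,(60,165,145,210)),("s",s,(225,90,270,130))):
    x0,y0,x1,y1=box;sub=cv2.cvtColor(d["image"],cv2.COLOR_BGR2GRAY)[y0:y1,x0:x1]
    m=cv2.inRange(sub,80,150);m=cv2.morphologyEx(m,cv2.MORPH_OPEN,np.ones((3,3)));k,l,st,c=cv2.connectedComponentsWithStats(m);i=1+np.argmax(st[1:,4])
    mm=cv2.morphologyEx((l==i).astype(np.uint8),cv2.MORPH_CLOSE,np.ones((5,5)))
    rr=cv2.minAreaRect(np.argwhere(mm)[:,::-1].astype(np.float32));print(n,np.array(rr[0])+[x0,y0],rr[1],rr[2])
    b=cv2.boxPoints(rr)+[x0,y0];print("plate",[np.round(plane(d,p,.094)[:2],4).tolist() for p in b], np.round(plane(d,np.array(rr[0])+[x0,y0],.094),4))
a=cv2.resize(t["image"][155:220,50:150],None,fx=5,fy=5,interpolation=2);b=cv2.resize(s["image"][85:135,200:300],None,fx=5,fy=5,interpolation=2);cv2.imwrite("pics/sh.png",np.vstack([a,b]))
E
```

```text
handle [ 0.5715 -0.0852  0.111 ] 0.0012
hbox [[0.5722, -0.054], [0.5859, -0.057], [0.5732, -0.1157], [0.5595, -0.1126]]
pan [[0.6756, -0.0399], [0.6563, -0.1554], [0.4312, -0.1151], [0.4524, -0.0002]]
rim [0.5729 0.1131 0.0798] 0.0
lidknob [0.4708 0.0989 0.0289] 0.0001
lid disc [0.47096204 0.09928739 0.014     ]
spare [0.6989 0.1582 0.0382] 0.0007
spare [0.6944 0.1154 0.0411] 0.0001
spare [0.6903 0.074  0.0424] 0.0003
ears [[0.5742, 0.1665], [0.571, 0.0618]]
deck far L [ 0.6568 -0.296   0.1066] 0.0011
far R [ 0.6584 -0.3982  0.1139] 0.0005
ledge L [ 0.5016 -0.301   0.0595] 0.0013
ledge R [ 0.5051 -0.4035  0.0659] 0.0015
t [ 91.5 186.5] (29.0, 31.0) 90.0
plate [[0.6364, 0.4181], [0.6374, 0.3471], [0.5714, 0.3431], [0.5703, 0.4135]] [0.6037 0.3804 0.094 ]
s [247.5 111.5] (25.0, 21.0) 90.0
plate [[0.5701, 0.4198], [0.6422, 0.4166], [0.6352, 0.2892], [0.5671, 0.2922]] [0.6036 0.3526 0.094 ]
```

View pics/sh.png

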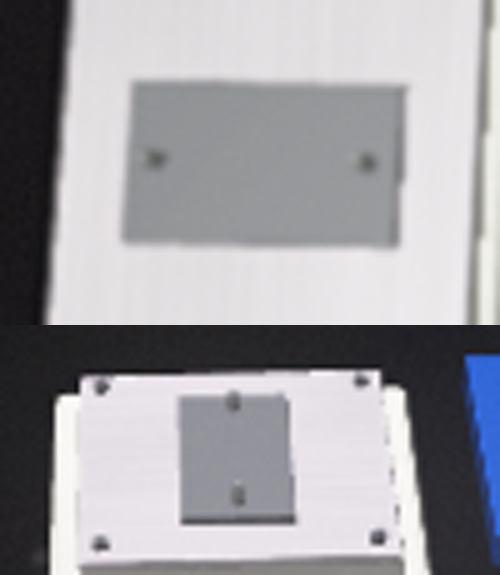

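```bash
python3 nudge.py '[[0,0,-0.02,0.12,1],[0,0,-0.02,0.12,1],[0,0,-0.02,0.12,1],[0,0,-0.02,0.12,1]]' 60; python3 nudge.py '[[0.02,-0.042,0,0,1],[0.02,-0.042,0,0,1],[0.02,-0.042,0,0,1],[0.02,-0.042,0,0,1],[0.02,-0.042,0,0,1],[0.02,-0.042,0,0,1],[0.02,-0.042,0,0,1]]' ; python3 nudge.py '[[0.02,-0.042,0,0,1],[0.02,-0.042,0,0,1],[0.02,-0.042,0,0,1],[0.02,-0.042,0,0,1],[0.02,-0.042,0,0,1],[0.02,-0.042,0,0,1],[0.02,-0.042,0,0,1],[0,0,0,0,1]]'
python3 - <<'E'
from h import *
d=grab("wrist","w1");t=grab("top");s=grab("side")
for c in blue(d["image"]):
  r=cv2.minAreaRect(np.argwhere(c[2])[:,::-1].astype(np.float32));print(c[0],c[1],r)
  print([plane(d,p,.113).round(4).tolist() for p in cv2.boxPoints(r)])
print("tool to handle",tool([.5715,-.0852,.107]))
for a,b in(((81.4,186.8),(246.6,100.4)),((123.6,187.6),(247.6,119))):print("peg",tri((t,a),(s,b)))
print([plane(t,(50+u/5,155+v/5),.094).round(4)[:2].tolist() for u,v in((132,82),(407,86),(397,246),(123,243))])
crop(d,0,0,512,384,1.5,"w1b")
E
```

```text
clock: 0.75
position: [0.1696, -0.6015, 0.3075]
ee_rot: [-3.124, 0.33, -0.0]
force: [-0.2, -0.5, 0.6]
width: 0.999
gripper_force: 0.0
clock: 1.45
position: [0.3674, -0.3406, 0.307]
ee_rot: [3.125, -0.322, 0.001]
force: [0.5, -0.6, 0.6]
width: 1.0
gripper_force: 0.0
clock: 2.25
position: [0.5662, -0.0756, 0.3063]
ee_rot: [-3.123, 0.307, -0.001]
force: [-1.5, 0.2, -1.0]
width: 1.0
gripper_force: 0.0
[413, 155, 80, 26, 799] [452.6, 167.8] ((452.7650146484375, 167.70904541015625), (10.597749710083008, 80.379638671875), 77.63751220703125)
[[0.5264, -0.2686, 0.113], [0.5297, -0.362, 0.113], [0.5158, -0.3653, 0.113], [0.5121, -0.2709, 0.113]]
[278, 161, 9, 11, 71] [282.8, 166.1] ((282.0, 166.0), (10.0, 8.0), 90.0)
[[0.5724, -0.1047, 0.113], [0.5705, -0.1146, 0.113], [0.5577, -0.1125, 0.113], [0.5597, -0.1025, 0.113]]
[239, 162, 5, 10, 43] [240.7, 166.9] ((241.0, 166.5), (9.0, 4.0), 90.0)
[[0.5808, -0.0563, 0.113], [0.5798, -0.0612, 0.113], [0.5684, -0.0588, 0.113], [0.5694, -0.0538, 0.113]]
[149, 212, 39, 32, 643] [168.6, 223.9] ((169.39613342285156, 225.3927459716797), (39.847015380859375, 26.39067268371582), 16.8583984375)
[[0.5102, 0.0882, 0.113], [0.5435, 0.0669, 0.113], [0.5176, 0.0218, 0.113], [0.4831, 0.042, 0.113]]
tool to handle [ 0.00853221 -0.00020358  0.19943723]
peg (array([0.60201457, 0.39999409, 0.10254243]), np.float64(0.0004308974707422721))
peg (array([0.60163127, 0.30447952, 0.10311637]), np.float64(0.0004189197052456977))
[[0.6378, 0.4173], [0.6378, 0.2914], [0.5651, 0.2921], [0.5643, 0.4163]]
```

View pics/w1b.png

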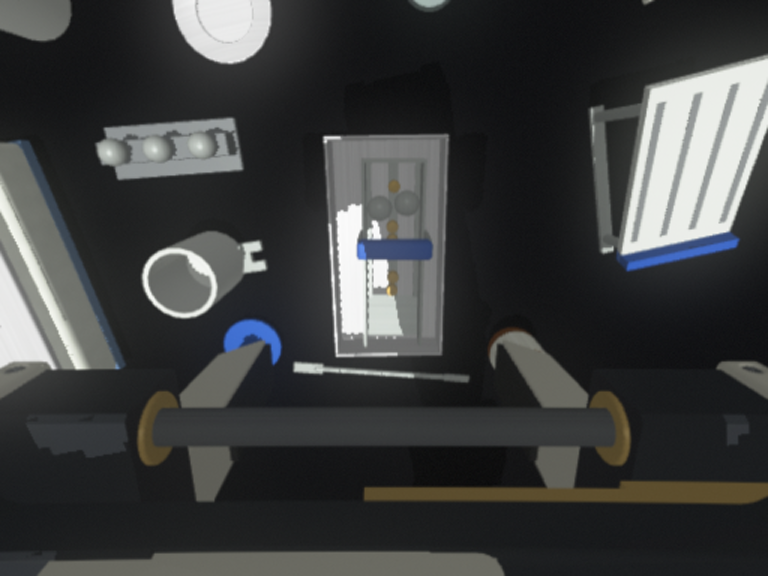

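The wrist view shows 2 balls, at (380,207) and (405,203). The cylinders are at (393,186), (392,228), (392,278) and (392,290). The handle spans 358 to 431 at row 249 and is square to the tool. The pegs give the seat at about (0.6015, 0.3525).

```bash
python3 nudge.py '[[0.0085,0,0.04,0,1],[0,0,0.045,0,1],[0,0,0.045,0,1],[0,0,0.04,0,1],[0,0,0.03,0,1],[0,0,0.018,0,1],[0,0,0,0,0],[0,0,0,0,0],[0,0,0,0,0],[0,0,0,0,0]]' 60; python3 nudge.py '[[0,0,0,0,0],[0,0,0,0,0],[0,0,-0.003,0,0],[0,0,0,0,0]]'
```

```text
clock: 3.4
position: [0.5727, -0.0852, 0.0902]
ee_rot: [3.125, -0.323, 0.004]
force: [-0.2, -0.7, -0.3]
width: 0.7
gripper_force: 0.0
clock: 3.8
position: [0.5717, -0.0847, 0.092]
ee_rot: [3.125, -0.322, -0.0]
force: [-0.1, -0.6, -4.8]
width: 0.693
gripper_force: 60.0
```

```bash
python3 nudge.py '[[0,0.01,0,0,0],[0,-0.02,0,0,0],[0,0.02,0,0,0],[0,-0.02,0,0,0],[0,0.02,0,0,0],[0,-0.02,0,0,0],[0,0.02,0,0,0],[0,-0.02,0,0,0],[0,0.01,0,0,0],[0,0,0,0,0]]'; python3 - <<'E'
from h import *
t=grab("top");s=grab("side");h=0
a=cv2.resize(t["image"][150:275,250:335],None,fx=4.6,fy=4.6,interpolation=2);b=cv2.resize(s["image"][195:265,185:290],None,fx=3.6,fy=3.6,interpolation=2)
b=cv2.copyMakeBorder(b,0,a.shape[0]-b.shape[0],0,0,0);cv2.imwrite("pics/sh1.png",np.hstack([a,b]))
E
```

```text
clock: 4.8
position: [0.5712, -0.0866, 0.0913]
ee_rot: [3.124, -0.323, -0.002]
force: [-0.0, -1.2, -5.0]
width: 0.689
gripper_force: 60.0
```

View pics/sh1.png

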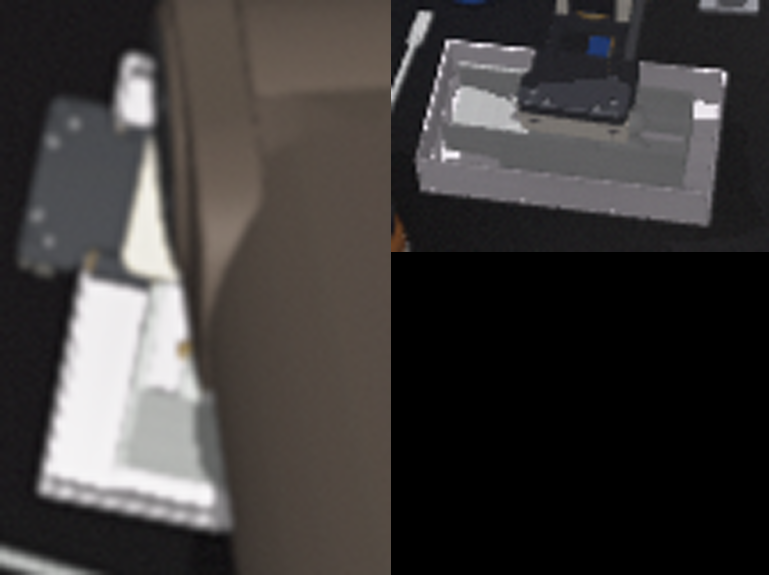

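The arm hides most of the sieve; one cylinder shows near (183,349). I'll shake more, release, and look with the wrist camera.

```bash
python3 nudge.py '[[0,0.012,0,0,0],[0,-0.024,0,0,0],[0,0.024,0,0,0],[0,-0.024,0,0,0],[0,0.024,0,0,0],[0,-0.024,0,0,0],[0,0.024,0,0,0],[0,-0.024,0,0,0],[0,0.024,0,0,0],[0,-0.024,0,0,0]]';python3 nudge.py '[[0,0.024,0,0,0],[0,-0.024,0,0,0],[0,0.024,0,0,0],[0,-0.024,0,0,0],[0,0.024,0,0,0],[0,-0.024,0,0,0],[0,0.012,0,0,0],[0,0,0.003,0,0],[0,0,0,0,0],[0,0,0,0,0]]'; python3 nudge.py '[[0,0,0,0,1],[0,0,0,0,1],[0,0,0,0,1],[0,0,-0.04,0,1],[0,0,-0.04,0,1],[0,0,-0.04,0,1],[-0.01,0,-0.04,0,1],[-0.02,0,0,0,1],[0,0,0,0,1]]'
python3 - <<'E'
from h import *
d=grab("wrist");crop(d,190,40,330,260,3.4,"w2b") if 0 else cv2.imwrite("pics/w2b.png",cv2.resize(d["image"][40:280,170:350],None,fx=2.5,fy=2.5,interpolation=2))
E
```

```text
clock: 5.9
position: [0.5728, -0.0814, 0.0914]
ee_rot: [3.118, -0.335, -0.002]
force: [0.7, -1.2, -4.2]
width: 0.693
gripper_force: 60.0
clock: 6.9
position: [0.5718, -0.0864, 0.0902]
ee_rot: [3.123, -0.323, 0.001]
force: [-5.9, -1.4, 13.2]
width: 0.691
gripper_force: 60.0
clock: 7.8
position: [0.5416, -0.0783, 0.25]
ee_rot: [3.125, -0.321, 0.003]
force: [-0.1, -0.6, -0.0]
width: 0.999
gripper_force: 0.0
```

View pics/w2b.png

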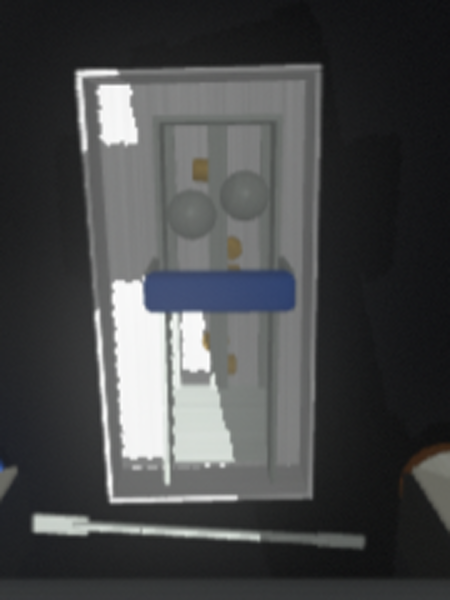

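All 5 cylinders now show beside the middle bar, at (200,170), (233,246), (233,268), (207,340) and (231,364), and the 2 balls are still in. I'll check the cylinders' heights by parallax.

```bash
cat > st.py <<'E'
from h import *
def blobs(d):
    h=cv2.cvtColor(d["image"],cv2.COLOR_BGR2HSV);m=cv2.inRange(h,(10,110,50),(28,255,255));m[300:]=0;m[:,:200]=0;m[:,300:]=0
    n,l,s,c=cv2.connectedComponentsWithStats(m);return [c[i] for i in range(1,n) if s[i][4]>=12]
E
python3 - <<'E'
from st import *
import pickle
d=grab("wrist");print(np.round(blobs(d),1).tolist());pickle.dump(d,open("d1.pkl","wb"))
E
python3 nudge.py '[[0,0.03,0,0,1],[0,0.01,0,0,1],[0,0,0,0,1]]'
python3 - <<'E'
from st import *
import pickle
a=pickle.load(open("d1.pkl","rb"));d=grab("wrist")
B=blobs(d);print(np.round(B,1).tolist())
for p in blobs(a):
  for q in B:
    X,r=tri((a,p),(d,q))
    if r<.002: print(p.round(),q.round(),X.round(4),round(r,4))
E
```

```text
[]
clock: 8.2
position: [0.5341, -0.1198, 0.2478]
ee_rot: [3.124, -0.328, -0.002]
force: [0.6, 0.5, 0.2]
width: 1.003
gripper_force: 0.0
[[232.9, 186.8]]
```

```bash
sed -i 's/(10,110,50),(28,255,255)/(8,90,40),(26,255,255)/; s/m\[300:\]=0;m\[:,:200\]=0;m\[:,300:\]=0/m[200:]=0;m[:,:190]=0;m[:,310:]=0/; s/>=12/>=6/' st.py
python3 - <<'E'
from st import *
import pickle
a=pickle.load(open("d1.pkl","rb"));d=grab("wrist")
print(cv2.cvtColor(a["image"],cv2.COLOR_BGR2HSV)[[108,138,147,176,185],[250,263,263,252,262]].tolist())
A=blobs(a);B=blobs(d);print(np.round(A,1).tolist(),np.round(B,1).tolist())
for p in A:
  for q in B:
    X,r=tri((a,p),(d,q))
    if r<.002: print(p.round(),q.round(),X.round(4),round(r,4))
cv2.imwrite("pics/w3.png",cv2.resize(d["image"][40:240,150:360],None,fx=2.8,fy=2.8,interpolation=2))
E
```

```text
[[20, 107, 117], [21, 105, 117], [20, 82, 106], [21, 81, 120], [20, 86, 118]]
[[249.6, 107.8], [263.0, 139.0]] [[218.3, 107.4], [233.4, 139.2], [234.0, 186.3]]
[250. 108.] [218. 107.] [ 0.6177 -0.0865  0.0241] 0.0004
[263. 139.] [233. 139.] [ 0.574  -0.0956  0.0186] 0.0
```

```bash
python3 nudge.py '[[0,0,0,-0.105,1],[0,0,0,-0.105,1],[0.008,-0.047,0,0,1],[0.008,-0.047,0,0,1],[0.008,-0.047,0,0,1],[0.008,-0.047,0,0,1],[0.007,-0.045,0,0,1],[0,0,0,0,1]]'
python3 - <<'E'
from st import *
d=grab("wrist");t=grab("top");s=grab("side")
o=arm.observe();print(o["position"],o["ee_rot"],tool([.573,.1135,.055]))
cv2.imwrite("pics/m4.png",np.hstack([cv2.resize(d["image"],(480,360)),cv2.resize(t["image"][150:275,250:335],(245,360),interpolation=2)]))
g=cv2.cvtColor(d["image"],cv2.COLOR_BGR2GRAY);c=cv2.HoughCircles(cv2.GaussianBlur(g,(5,5),1),cv2.HOUGH_GRADIENT,1,40,param1=120,param2=25,minRadius=25,maxRadius=70);print(c)
for q in(t,s):
  h=cv2.cvtColor(q["image"],cv2.COLOR_BGR2HSV);m=cv2.inRange(h,(12,90,60),(28,255,255));n,l,S,C=cv2.connectedComponentsWithStats(m);print([(C[i].round(1).tolist(),int(S[i][4])) for i in range(1,n) if S[i][4]>3 and 185<C[i][0]<335 and 160<C[i][1]<270])
E
```

```text
clock: 9.1
position: [0.5713, 0.1257, 0.2486]
ee_rot: [-3.136, -0.026, 0.001]
force: [-1.0, -0.0, 1.2]
width: 0.999
gripper_force: 0.0
[0.57202102 0.11601766 0.24836076] [ 3.14131459e+00  9.60101832e-03 -1.02423430e-03] [0.00108982 0.00247309 0.19336074]
[[[264.5 175.5  28.5]
  [430.5 133.5  40.2]]]
[([215.8, 176.8], 44), ([295.9, 187.9], 8)]
[]
```

View pics/m4.png

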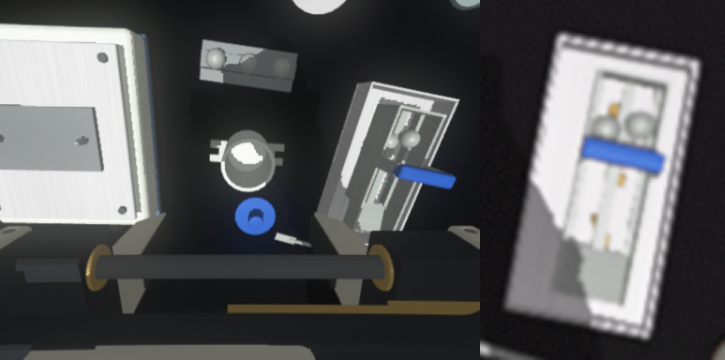

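The jar centre is near (247,160) in the wrist view. In the top view the cylinders are beside the bar. I'll triangulate one across the top view and the earlier wrist view, then grasp the jar.

```bash
python3 - <<'E'
from st import *
import pickle
a=pickle.load(open("d1.pkl","rb"));t=grab("top");d=grab("wrist")
T=lambda u,v:(250+(u-480)/2.882,150+v/2.88)
for p,q in(((249.6,107.8),(295.9,187.9)),((263.2,138.5),T(622,180)),((252.5,176),T(594,219)),((262.4,185.6),T(607,241))): 
  print(tri((a,p),(t,q)), plane(a,p,.009).round(4),plane(t,q,.009).round(4),plane(a,p,.033).round(4),plane(t,q,.033).round(4))
print("jar rim(wrist)",plane(d,(264.5,175.5),.088), plane(d,(247*512/480,160*384/360),.088))
E
python3 nudge.py '[[0.001,0.0025,0.04,0,1],[0,0,0.045,0,1],[0,0,0.045,0,1],[0,0,0.04,0,1],[0,0,0.025,0,1],[0,0,0.017,0,1],[0,0,0,0,0],[0,0,0,0,0],[0,0,0,0,0],[0,0,0,0,0]]' 30
```

```text
(array([ 0.61745483, -0.0862619 ,  0.02239754]), np.float64(0.00017600795908332984)) [ 0.6172 -0.0861  0.009 ] [ 0.6194 -0.0872  0.009 ] [ 0.6175 -0.0867  0.033 ] [ 0.6161 -0.0853  0.033 ]
(array([ 0.56520803, -0.0983784 , -0.04946826]), np.float64(0.002493258963564985)) [ 0.5734 -0.096   0.009 ] [ 0.5596 -0.0956  0.009 ] [ 0.5764 -0.096   0.033 ] [ 0.5577 -0.0936  0.033 ]
(array([ 0.52624213, -0.07133681,  0.01932108]), np.float64(0.00048145817403914484)) [ 0.5239 -0.0702  0.009 ] [ 0.5266 -0.0724  0.009 ] [ 0.5298 -0.0718  0.033 ] [ 0.5254 -0.0709  0.033 ]
(array([ 0.50843329, -0.08229004,  0.01565452]), np.float64(0.0006546375478270828)) [ 0.5067 -0.0814  0.009 ] [ 0.5084 -0.0834  0.009 ] [ 0.5137 -0.0823  0.033 ] [ 0.5077 -0.0816  0.033 ]
jar rim(wrist) [0.57345278 0.10457982 0.088     ] [0.57919353 0.10584649 0.088     ]
clock: 10.35
position: [0.5742, 0.113, 0.0381]
ee_rot: [-3.141, -0.007, -0.004]
force: [1.1, 0.4, 1.5]
width: 0.744
gripper_force: 30.0
```

```bash
python3 nudge.py '[[0,0,0,0,0],[0,0,-0.02,0,0],[-0.01,-0.033,0,0,0],[-0.009,-0.032,0,0,0],[0,0,0,0,0],[0,0,0.012,0,0],[0,0,0.006,0,0],[0,0,0.002,0,0],[0,0,0,0,0]]'; python3 nudge.py '[[0,0,0,0,1],[0,0,0,0,1],[0,0,0,0,1],[0,0,-0.03,0,1],[0,0,-0.045,0,1],[0,0,-0.045,0,1],[0,0,-0.045,0,1],[0.02,0.02,-0.04,0,1]]'
python3 - <<'E'
from h import *
for X in((.6989,.1582,.04),(.6944,.1154,.04),(.6903,.074,.04)):print(tool(X))
E
```

```text
clock: 11.25
position: [0.5538, 0.1764, 0.0373]
ee_rot: [3.14, 0.005, -0.001]
force: [-7.7, -1.3, 17.4]
width: 0.748
gripper_force: 30.0
clock: 12.05
position: [0.5722, 0.1612, 0.2442]
ee_rot: [-3.139, -0.016, 0.0]
force: [0.7, 1.1, 0.5]
width: 1.002
gripper_force: 0.0
[0.12673535 0.00471468 0.20415841]
[0.12179924 0.04746647 0.2040622 ]
[0.11727737 0.08882241 0.20396908]
```

```bash
python3 nudge.py '[[0,0,0,-0.147,1],[0,0,0,-0.147,1],[0,0,0,-0.147,1],[0,0,0,-0.147,1],[0,0,0,-0.147,1],[0,0,0,-0.147,1],[0,0,0,-0.147,1],[0,0,0,-0.147,1],[0,0,0,-0.147,1],[0,0,0,-0.147,1]]';python3 nudge.py '[[0,0.04,0,0,1],[0,0.04,0,0,1],[0,0.03,0,0,1],[0,0,0,0,1]]'
python3 - <<'E'
from h import *
o=arm.observe();print(o["joints"].round(2),o["ee_rot"])
for X in((.6989,.1582,.04),(.6944,.1154,.04),(.6903,.074,.04),(.554,.1765,.088)):print(tool(X))
d=grab("wrist","w5");g=cv2.cvtColor(d["image"],cv2.COLOR_BGR2GRAY)
c=cv2.HoughCircles(cv2.GaussianBlur(g,(3,3),1),cv2.HOUGH_GRADIENT,1,15,param1=100,param2=14,minRadius=8,maxRadius=22)
for p in c[0][:12]:
  X=plane(d,p[:2],.04)
  if .66<X[0]<.73: print(p,X.round(4))
E
```

```text
clock: 13.05
position: [0.5741, 0.1573, 0.2412]
ee_rot: [-2.32, -2.118, 0.001]
force: [0.2, 0.0, -0.1]
width: 1.0
gripper_force: 0.0
clock: 13.45
position: [0.6868, 0.1448, 0.2395]
ee_rot: [2.33, 2.107, -0.002]
force: [0.2, -0.6, -0.3]
width: 1.002
gripper_force: 0.0
[ 0.05  0.63 -0.6   1.3   0.35  1.32 -0.64] [ 2.32978707e+00  2.10710163e+00 -1.62605480e-03]
[0.0147239  0.01081567 0.19952715]
[-0.02831156  0.01062373  0.19956863]
[-0.06991402  0.01068959  0.19960861]
[ 0.01837742 -0.13521151  0.15159369]
```

```bash
python3 nudge.py '[[0.0147,0.0107,0.04,0,0.9],[0,0,0.045,0,0.6],[0,0,0.045,0,0.6],[0,0,0.045,0,0.6],[0,0,0.028,0,0.6],[0,0,0.0155,0,0.6],[0,0,0,0,0.6],[0,0,0,0,0],[0,0,0,0,0],[0,0,0,0,0]]' 20; python3 nudge.py '[[0,0,0,0,0],[0,0,-0.04,0,0],[0,0,-0.04,0,0],[0.001,-0.037,0,0,0],[0.001,-0.037,0,0,0],[0.001,-0.037,0,0,0],[0.001,-0.035,0,0,0],[0,0,0,0,0]]'
python3 - <<'E'
from h import *
print(tool((.554,.1765,.11)))
d=grab("wrist");crop(d,60,0,512,384,1.4,"w6")
E
```

```text
clock: 14.5
position: [0.6967, 0.1614, 0.0252]
ee_rot: [2.325, 2.111, 0.004]
force: [0.3, -0.9, -0.5]
width: 0.385
gripper_force: 0.0
clock: 15.3
position: [0.5458, 0.1801, 0.1038]
ee_rot: [-2.32, -2.117, 0.004]
force: [-0.1, 0.2, -0.5]
width: 0.258
gripper_force: 20.0
[-0.00286252  0.00845014 -0.00624808]
```

View pics/w6.png

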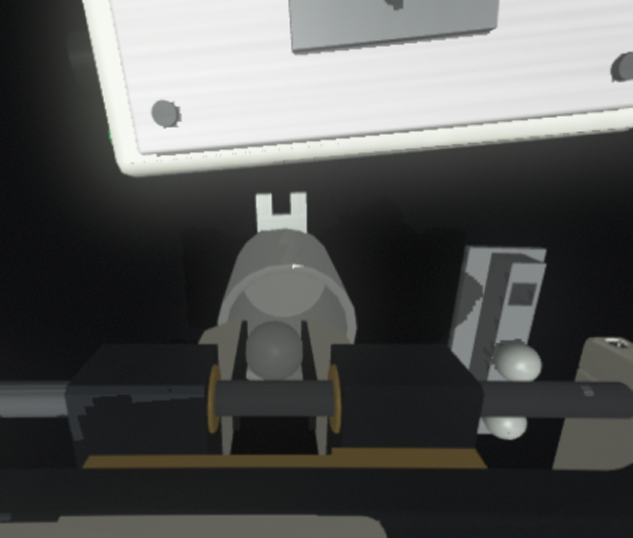

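The wrist view shows the spare held at (274,350), about 14 px left of the jar rim's centre (288). I'll correct this and drop it.

```bash
python3 nudge.py '[[-0.003,0.008,0,0,0],[0,0,0,0,0],[0,0,0,0,0],[0,0,0,0,0.5],[0,0,0,0,0.5],[0,0,0,0,0.5],[0,0,-0.02,0,0.6],[0,0,0,0,0.6]]'
python3 - <<'E'
from h import *
for X in((.6944,.1154,.04),(.6903,.074,.04),(.554,.1765,.11)):print(tool(X))
d=grab("wrist");g=cv2.cvtColor(d["image"],cv2.COLOR_BGR2GRAY);print(arm.observe()["position"])
E
```

```text
clock: 16.15
position: [0.5595, 0.1761, 0.1251]
ee_rot: [2.325, 2.112, 0.005]
force: [-0.2, 0.5, -0.1]
width: 0.592
gripper_force: 0.0
[-0.04766692  0.13989283  0.08544403]
[-0.08926921  0.13977469  0.08537509]
[-0.00017132 -0.00551353  0.01511245]
[0.5590681  0.17575349 0.12413578]
```

```bash
python3 nudge.py '[[-0.015,0.04,0,0,0.6],[-0.015,0.04,0,0,0.6],[-0.012,0.04,0,0,0.6],[-0.006,0.02,0,0,0.6],[0,0,0,0,0.6],[0,0,0.04,0,0.6],[0,0,0.035,0,0.6],[0,0,0.02,0,0.6],[0,0,0.009,0,0.6],[0,0,0,0,0.6]]'; python3 nudge.py '[[0,0,0,0,0],[0,0,0,0,0],[0,0,0,0,0],[0,0,0,0,0],[0,0,-0.04,0,0],[0,0,-0.04,0,0],[0,0,0,0,0]]';python3 - <<'E'
from h import *
print(tool((.554,.1765,.125)))
E
```

```text
clock: 17.2
position: [0.6917, 0.1143, 0.0179]
ee_rot: [-2.324, -2.112, 0.003]
force: [-1.4, -0.1, -0.8]
width: 0.602
gripper_force: 0.0
clock: 17.9
position: [0.6965, 0.1156, 0.1058]
ee_rot: [2.323, 2.109, 0.014]
force: [0.7, -0.3, -0.8]
width: 0.261
gripper_force: 20.0
[ 0.04694386 -0.1474888  -0.02029878]
```

```bash
python3 nudge.py '[[0.012,-0.037,0,0,0],[0.012,-0.037,0,0,0],[0.012,-0.037,0,0,0],[0.011,-0.034,0,0,0],[0,0,0,0,0],[0,0,0,0,0]]';python3 - <<'E'
from h import *
print(tool((.554,.1765,.125)));E=0
E
python3 nudge.py '[[0,0,0,0,0.5],[0,0,0,0,0.5],[0,0,0,0,0.5],[0,0,-0.02,0,0.6],[0,0,0,0,0.6]]'; python3 - <<'E'
from h import *
print(tool((.6903,.074,.04)))
E
```

```text
clock: 18.5
position: [0.5531, 0.1749, 0.0996]
ee_rot: [2.323, 2.113, 0.001]
force: [0.6, -0.3, -0.8]
width: 0.257
gripper_force: 20.0
[ 0.0016276   0.00075656 -0.0253728 ]
clock: 19.0
position: [0.5548, 0.1752, 0.121]
ee_rot: [2.326, 2.111, 0.005]
force: [0.5, 1.8, -0.3]
width: 0.593
gripper_force: 0.0
[-0.087815    0.14441206  0.08121366]
```

```bash
python3 nudge.py '[[-0.025,0.04,0,0,0.6],[-0.025,0.04,0,0,0.6],[-0.025,0.04,0,0,0.6],[-0.013,0.024,0,0,0.6],[0,0,0,0,0.6],[0,0,0.04,0,0.6],[0,0,0.035,0,0.6],[0,0,0.018,0,0.6],[0,0,0.006,0,0.6],[0,0,0,0,0.6]]'; python3 nudge.py '[[0,0,0,0,0],[0,0,0,0,0],[0,0,0,0,0],[0,0,0,0,0],[0,0,-0.04,0,0],[0,0,-0.04,0,0],[0.022,-0.037,0,0,0],[0.022,-0.037,0,0,0],[0.022,-0.037,0,0,0],[0.022,-0.034,0,0,0]]';python3 nudge.py '[[0,0,0,0,0],[0,0,0,0,0]]';python3 - <<'E'
from h import *
print(tool((.554,.1765,.125)))
E
```

```text
clock: 20.0
position: [0.6879, 0.0737, 0.02]
ee_rot: [-2.325, -2.112, 0.001]
force: [0.6, -0.2, 0.5]
width: 0.6
gripper_force: 0.0
clock: 21.0
position: [0.5506, 0.1755, 0.1006]
ee_rot: [2.325, 2.112, 0.0]
force: [0.2, 1.0, -0.1]
width: 0.258
gripper_force: 20.0
clock: 21.2
position: [0.5519, 0.1755, 0.1008]
ee_rot: [2.323, 2.114, 0.001]
force: [0.4, -0.3, -0.7]
width: 0.256
gripper_force: 20.0
[ 0.00122365  0.00198228 -0.02421582]
```

```bash
python3 nudge.py '[[0.001,0.002,0,0,0],[0,0,0,0,0.5],[0,0,0,0,0.5],[0,0,0,0,0.5],[0,0,-0.03,0,0.6],[0,0,-0.05,0,1],[0,0,-0.05,0,1],[0,0,-0.05,0,1]]'; python3 nudge.py '[[0,0,0,-0.147,1],[0,0,0,-0.147,1],[0,0,0,-0.147,1],[0,0,0,-0.147,1],[0,0,0,-0.147,1],[0,0,0,-0.147,1],[0,0,0,-0.147,1],[0,0,0,-0.147,1],[0,0,0,-0.147,1],[0,0,0,-0.147,1]]'; python3 nudge.py '[[0,0,0,0,1],[0,0,0,0,1]]'
python3 - <<'E'
from h import *
print(arm.observe()["joints"].round(2))
t=grab("top");s=grab("side")
B={n:[b for b in blue(d["image"]) if 80<b[0][4]<290] for n,d in(("t",t),("s",s))}
for n in B: print(n,[b[:2] for b in B[n]])
T=t["image"][130:290,180:340];S=s["image"][140:270,180:310]
cv2.imwrite("pics/m7.png",np.hstack([cv2.resize(T,(400,400),interpolation=2),cv2.resize(S,(400,400),interpolation=2)]))
E
```

```text
clock: 22.0
position: [0.5541, 0.1754, 0.2822]
ee_rot: [-2.325, -2.112, 0.0]
force: [0.6, -0.2, 0.1]
width: 0.797
gripper_force: 0.0
clock: 23.0
position: [0.5545, 0.1752, 0.2802]
ee_rot: [-0.3, -3.127, 0.0]
force: [-0.0, -0.3, 0.2]
width: 0.996
gripper_force: 0.0
clock: 23.2
position: [0.5545, 0.1754, 0.2801]
ee_rot: [-0.316, -3.125, -0.0]
force: [0.3, -0.5, -0.6]
width: 0.997
gripper_force: 0.0
[ 0.27  0.51 -1.02  1.55  0.44  1.33  0.58]
t [([286, 198, 27, 12, 170], [299.2, 203.3]), ([391, 233, 46, 8, 270], [413.7, 237.1])]
s [([96, 2, 13, 11, 105], [102.1, 7.1]), ([64, 5, 11, 11, 89], [68.8, 10.4]), ([237, 205, 10, 22, 138], [241.2, 215.5]), ([214, 299, 7, 44, 253], [216.9, 320.6])]
```

View pics/m7.png

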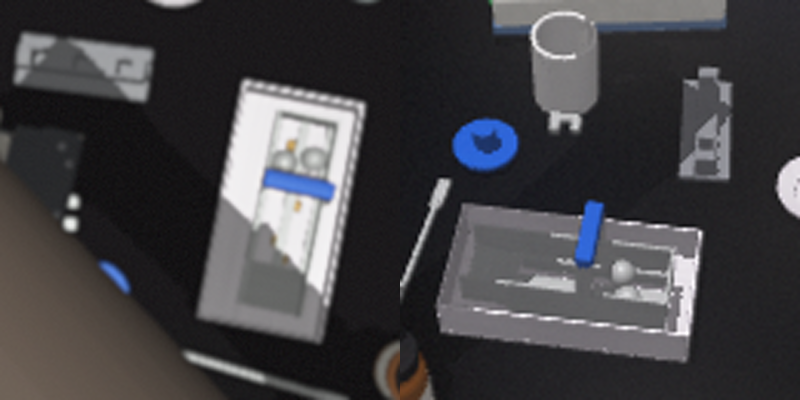

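The rack is empty and the jar is standing. No cylinders are visible above the sieve floor in the side view. Next I take the handle.

```bash
python3 - <<'E'
from h import *
t=grab("top");s=grab("side");X,r=tri((t,(299.2,203.3)),(s,(241.2,215.5)));print(X,r,tool([X[0],X[1],.107]))
E
```

```text
[ 0.57058039 -0.0867127   0.11088161] 0.0010556271190080289 [-0.06770834 -0.25388432  0.17333818]
```

```bash
python3 nudge.py '[[-0.011,-0.042,0,0,1],[-0.011,-0.042,0,0,1],[-0.011,-0.042,0,0,1],[-0.011,-0.042,0,0,1],[-0.012,-0.043,0,0,1],[-0.012,-0.043,0,0,1],[0,0,0,0,1],[0,0,0,0,1]]'; python3 - <<'E'
from h import *
o=arm.observe();print(o["joints"].round(2),R.from_rotvec(o["ee_rot"]).as_matrix()[:,1],tool([.571,-.0865,.107]))
d=grab("wrist")
for b in blue(d["image"]):
  if b[0][4]>200: print(b[:2],[plane(d,p,.113).round(4).tolist() for p in cv2.boxPoints(cv2.minAreaRect(np.argwhere(b[2])[:,::-1].astype(np.float32)))])
E
```

```text
clock: 24.2
position: [0.5713, -0.0881, 0.28]
ee_rot: [-0.315, -3.125, -0.0]
force: [0.4, 1.1, 0.2]
width: 0.994
gripper_force: 0.0
[ 0.74  0.51 -1.02  1.55  0.44  1.33  1.04] [1.99583081e-01 9.79880900e-01 1.23556349e-04] [0.00055247 0.00147574 0.17299937]
([351, 31, 52, 55, 2228], [376.6, 58.3]) [[0.4419, 0.0372, 0.113], [0.4526, 0.0874, 0.113], [0.504, 0.0855, 0.113], [0.4928, 0.0325, 0.113]]
([13, 143, 75, 25, 687], [49.6, 155.5]) [[0.4962, -0.357, 0.113], [0.4931, -0.2687, 0.113], [0.5037, -0.2702, 0.113], [0.507, -0.3595, 0.113]]
([246, 168, 38, 13, 421], [265.8, 173.4]) [[0.5588, -0.0969, 0.113], [0.5675, -0.0543, 0.113], [0.5819, -0.0568, 0.113], [0.573, -0.0999, 0.113]]
```

```bash
python3 nudge.py '[[0,0,0,0.15,1],[0,0,0,0.15,1],[0,0,0,0.15,1],[0,0,0,0.15,1],[0,0,0,0.15,1],[0,0,0,0.15,1],[0,0,0,0.15,1],[0,0,0,0.15,1],[0,0,0,0.15,1]]'; python3 nudge.py '[[0.045,0,0,0,1],[0.045,0,0,0,1],[0.045,0,0,0,1],[0.045,0,0,0,1],[0.045,0,0,0,1],[0.035,0,0,0,1],[0,0,0,0,1]]';python3 - <<'E'
from h import *
o=arm.observe();print(o["joints"].round(2),R.from_rotvec(o["ee_rot"]).as_matrix()[:,1],tool([.554,.1762,.055]))
t=grab("top","t8");g=cv2.cvtColor(grab("side","s8")["image"],cv2.COLOR_BGR2GRAY)
E
```

```text
clock: 25.15
position: [0.5713, -0.0844, 0.2806]
ee_rot: [2.199, 2.244, 0.001]
force: [-1.5, -0.7, -0.2]
width: 0.996
gripper_force: 0.0
clock: 25.85
position: [0.5623, 0.1819, 0.281]
ee_rot: [-2.18, -2.258, -0.005]
force: [0.5, 0.6, 0.1]
width: 0.998
gripper_force: 0.0
[ 0.12  0.44 -0.75  1.53  0.31  1.29 -0.64] [9.99389611e-01 3.49340698e-02 1.26936572e-04] [-0.00634523 -0.00855508  0.2259391 ]
```

```bash
python3 nudge.py '[[-0.006,-0.0085,0.03,0,1],[0,0,0.045,0,1],[0,0,0.045,0,1],[0,0,0.045,0,1],[0,0,0.045,0,1],[0,0,0.03,0,1],[0,0,0.005,0,1],[0,0,0,0,0],[0,0,0,0,0],[0,0,0,0,0]]' 30; python3 nudge.py '[[0,0,0,0,0],[0,0,-0.015,0,0],[-0.018,0,0,0,0],[0,0,0,0,0],[0,0,0.01,0,0],[0,0,0.004,0,0],[0,0,0.001,0,0],[0,0,0,0,0]]'; python3 - <<'E'
from h import *
d=grab("wrist");cv2.imwrite("pics/w9.png",d["image"])
E
```

```text
clock: 26.95
position: [0.5573, 0.1671, 0.037]
ee_rot: [2.194, 2.247, 0.002]
force: [-4.6, -1.3, 3.9]
width: 0.791
gripper_force: 2.3
clock: 27.75
position: [0.5572, 0.1492, 0.0362]
ee_rot: [2.194, 2.247, -0.001]
force: [-4.0, -3.9, 17.2]
width: 0.72
gripper_force: 30.1
```

View pics/w9.png

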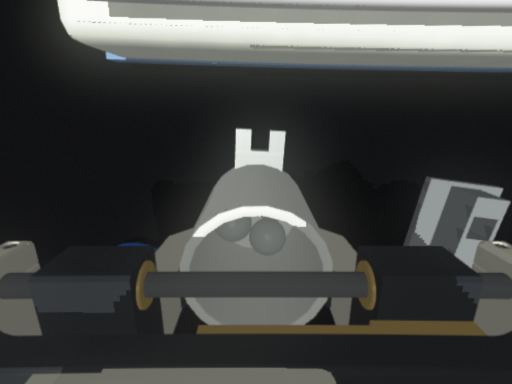

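The jar is held slightly off-centre, so its axis is at about (0.557, 0.157). It has balls inside. I'll release it and return to the handle.

```bash
python3 nudge.py '[[0,0,0,0,1],[0,0,0,0,1],[0,0,0,0,1],[0,0,-0.04,0,1],[0,0,-0.05,0,1],[0,0,-0.05,0,1],[0,0,-0.05,0,1],[0,0,-0.05,0,1]]'; python3 nudge.py '[[-0.045,0,0,0,1],[-0.045,0,0,0,1],[-0.045,0,0,0,1],[-0.045,0,0,0,1],[-0.045,0,0,0,1],[-0.01,0,0,0,1]]' ; python3 nudge.py '[[0,0,0,-0.15,1],[0,0,0,-0.15,1],[0,0,0,-0.15,1],[0,0,0,-0.15,1],[0,0,0,-0.15,1],[0,0,0,-0.15,1],[0,0,0,-0.15,1],[0,0,0,-0.15,1],[0,0,0,-0.13,1],[0,0,0,0,1]]';python3 - <<'E'
from h import *
o=arm.observe();Y=R.from_rotvec(o["ee_rot"]).as_matrix()[:,1];print(o["joints"].round(2),np.degrees(np.arctan2(Y[1],Y[0])),tool([.571,-.0865,.107]))
t=grab("top");s=grab("side")
w=cv2.inRange(cv2.cvtColor(s["image"],cv2.COLOR_BGR2HSV),(0,0,120),(180,60,255));
for n,d in(("t",t),("s",s)): print([b[:2] for b in blue(d["image"]) if 30<b[0][4]<900])
cv2.imwrite("pics/m10.png",np.hstack([cv2.resize(t["image"][130:290,180:340],(400,400),interpolation=2),cv2.resize(s["image"][140:270,180:310],(400,400),interpolation=2)]))
E
```

```text
clock: 28.6
position: [0.5568, 0.1492, 0.2772]
ee_rot: [-2.194, -2.248, -0.0]
force: [0.9, 0.1, -0.4]
width: 0.999
gripper_force: 0.0
clock: 29.2
position: [0.5626, -0.0928, 0.2744]
ee_rot: [2.203, 2.239, -0.004]
force: [0.1, -1.0, -0.3]
width: 1.003
gripper_force: 0.0
clock: 30.2
position: [0.5629, -0.0854, 0.2749]
ee_rot: [-0.336, -3.123, -0.001]
force: [-0.1, 0.9, 0.2]
width: 1.001
gripper_force: 0.0
[ 0.75  0.5  -1.03  1.58  0.43  1.31  1.02] 77.7318645850127 [-0.00824316  0.00046408  0.16788698]
[([203, 233, 30, 31, 721], [217.4, 248.2])]
[([197, 178, 22, 18, 300], [207.2, 186.8]), ([237, 205, 9, 22, 132], [241.1, 215.5]), ([214, 299, 7, 44, 253], [216.9, 320.6])]
```

```bash
python3 nudge.py '[[-0.008,0,0.03,0,1],[0,0,0.045,0,1],[0,0,0.045,0,1],[0,0,0.04,0,1],[0,0,0.02,0,1],[0,0,0.006,0,1],[0,0,0,0,0],[0,0,0,0,0],[0,0,0,0,0],[0,0,0,0,0]]' 60; python3 nudge.py '[[0,0,0,0,0],[0,0,0,0,0],[0,0,-0.01,0,0],[0,0,-0.02,0,0],[0,0,-0.03,0,0],[0,0,-0.03,0,0],[0,0,-0.02,0,0],[0,0,0,0,0]]'
python3 - <<'E'
from h import *
t=grab("top");s=grab("side")
for q in(t,s):
  h=cv2.cvtColor(q["image"],cv2.COLOR_BGR2HSV);m=cv2.inRange(h,(12,80,60),(28,255,255));n,l,S,C=cv2.connectedComponentsWithStats(m);print([(C[i].round(1).tolist(),int(S[i][4])) for i in range(1,n) if S[i][4]>3 and 190<C[i][0]<335 and 160<C[i][1]<262])
E
```

```text
clock: 31.3
position: [0.5715, -0.0876, 0.0905]
ee_rot: [0.34, 3.121, 0.0]
force: [0.8, 2.1, 2.3]
width: 0.702
gripper_force: 1.3
clock: 32.1
position: [0.5718, -0.0875, 0.202]
ee_rot: [0.34, 3.119, -0.0]
force: [0.8, 0.4, -5.0]
width: 0.691
gripper_force: 59.9
[([290.4, 226.1], 12)]
[([256.2, 164.5], 8), ([225.5, 233.2], 18), ([220.4, 234.7], 17), ([258.7, 236.2], 18), ([238.2, 237.9], 16), ([243.5, 239.0], 16)]
```

```bash
python3 nudge.py '[[0,0,0,0.15,0],[0,0,0,0.15,0],[0,0,0,0.15,0],[0,0,0,0.15,0],[0,0,0,0.15,0],[0,0,0,0.15,0],[0,0,0,0.15,0],[0,0,0,0.15,0],[0,0,0,0.15,0],[0,0,0,0.15,0]]'; python3 nudge.py '[[0,0,0,0.036,0],[0,0,0,0,0]]'; python3 - <<'E'
from h import *
o=arm.observe();Y=R.from_rotvec(o["ee_rot"]).as_matrix()[:,1];print(o["joints"].round(2),np.degrees(np.arctan2(Y[1],Y[0])),tool([.536,.039,.146]))
E
```

```text
clock: 33.2
position: [0.5693, -0.088, 0.1971]
ee_rot: [-2.382, -2.044, 0.004]
force: [-0.1, 0.5, -3.9]
width: 0.691
gripper_force: 59.8
clock: 33.4
position: [0.5694, -0.0879, 0.1974]
ee_rot: [-2.413, -2.009, 0.004]
force: [0.1, -1.0, -4.0]
width: 0.691
gripper_force: 59.9
[ 0.49  0.46 -0.61  1.69  0.29  1.09 -0.39] -10.447003507670209 [ 0.11872577 -0.05570628  0.05148338]
```

```bash
python3 nudge.py '[[0.03,-0.014,0,0,0],[0.03,-0.014,0,0,0],[0.03,-0.014,0,0,0],[0.028,-0.014,0,0,0],[0,0,0.02,0,0],[0,0,0,0,0],[0,0,0,0,0]]'; python3 - <<'E'
from h import *
print(tool([.536,.039,.146]))
d=grab("wrist");t=grab("top");s=grab("side")
cv2.imwrite("pics/m11.png",np.vstack([d["image"][:,0:512][:330],np.hstack([cv2.resize(t["image"][140:260,180:310],(260,240),interpolation=2),cv2.resize(s["image"][150:270,180:306],(252,240),interpolation=2)])]))
E
```

```text
clock: 34.1
position: [0.5363, 0.0374, 0.1784]
ee_rot: [-2.413, -2.01, 0.004]
force: [0.2, -0.2, -4.6]
width: 0.691
gripper_force: 59.9
[ 0.0015274  -0.00055421  0.0324019 ]
```

View pics/m11.png

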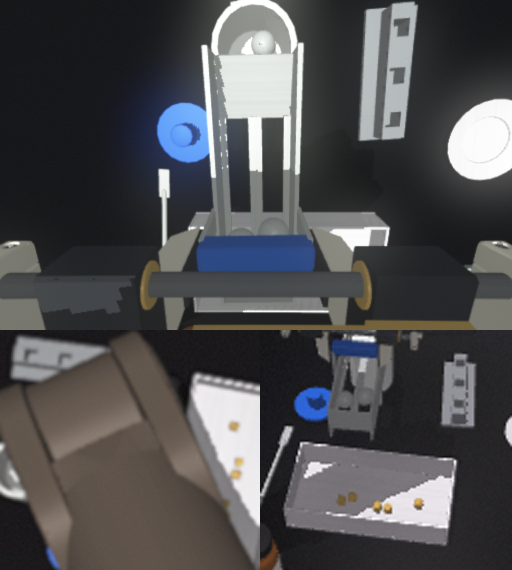

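The wrist view shows the lip end at (254,55) over the jar rim, which spans columns 213 to 298 and is centred near (256,47). The spare balls are in the jar, the sieve balls sit under the handle, and all 5 cylinders are in the pan in the side view.

```bash
python3 - <<'E'
from h import *
d=grab("wrist");o=arm.observe();z0=o["position"][2]-.085
print("origin z",z0,"tip",plane(d,(254.5,56),z0+.032),"rim L,R,top",plane(d,(213,45),.088),plane(d,(298,45),.088),plane(d,(255,3),.088))
print("tip by pose",o["position"][:2]+.112*np.array([np.cos(np.radians(79.6)),np.sin(np.radians(79.6))]))
E
```

```text
origin z 0.0946177384902044 tip [0.55662972 0.14846407 0.12661774] rim L,R,top [0.52665408 0.16749413 0.088     ] [0.59269691 0.15516003 0.088     ] [0.56450176 0.18923756 0.088     ]
tip by pose [0.55764225 0.14782129]
```

```bash
python3 nudge.py '[[0,0,0.02,0,0],[0,0,0.007,0,0],[0,0,0,0,0],[0,0,0,0,0]]'; python3 nudge.py '[[0,0,0,0,0],[-0.001,0,0.003,0,0],[-0.002,0,0.003,0,0],[-0.002,0,0.003,0,0],[0,0,0,0,0],[0,0,0,0,0]]' 15;  python3 nudge.py '[[-0.002,0,0.003,0,0],[0,0,0.003,0,0],[0,0,0.001,0,0],[0,0,0,0,0]]'; python3 - <<'E'
from h import *
s=grab("side","s12");t=grab("top","t12")
for n,d in(("t",t),("s",s)): print([(b[:2],cv2.minAreaRect(np.argwhere(b[2])[:,::-1].astype(np.float32))) for b in blue(d["image"]) if 30<b[0][4]<900])
E
```

```text
clock: 34.7
position: [0.537, 0.0379, 0.1526]
ee_rot: [2.415, 2.009, -0.001]
force: [-0.7, -1.0, -2.5]
width: 0.691
gripper_force: 59.9
clock: 35.3
position: [0.5359, 0.0321, 0.1434]
ee_rot: [2.414, 2.008, -0.002]
force: [-2.8, -5.0, 1.4]
width: 0.693
gripper_force: 15.0
clock: 35.7
position: [0.5363, 0.0305, 0.138]
ee_rot: [2.413, 2.008, 0.0]
force: [-5.6, -6.2, 16.2]
width: 0.694
gripper_force: 15.0
[(([391, 233, 46, 8, 270], [413.6, 237.1]), ((413.50103759765625, 237.02268981933594), (6.0846266746521, 45.22602844238281), 87.39744567871094)), (([203, 238, 18, 26, 244], [209.7, 251.9]), ((209.29998779296875, 252.5999755859375), (28.17445945739746, 11.627553939819336), 63.43495178222656))]
[(([218, 5, 12, 15, 139], [223.3, 12.4]), ((223.62310791015625, 11.984615325927734), (15.00820255279541, 10.17084789276123), 82.87498474121094)), (([216, 167, 23, 9, 156], [226.7, 171.4]), ((226.97030639648438, 171.29702758789062), (22.48784065246582, 7.1642680168151855), 5.710593223571777)), (([197, 178, 21, 18, 296], [207.0, 186.6]), ((207.0, 186.5), (17.0, 20.0), 90.0)), (([214, 299, 7, 44, 254], [216.9, 320.7]), ((216.87265014648438, 320.5707702636719), (43.089725494384766, 5.950900077819824), 87.51044464111328))]
```

```bash
python3 nudge.py '[[0,0,-0.001,0,0],[0,0,0,0,1],[0,0,0,0,1],[0,0,0,0,1],[0,0,0,0,1],[0,0,-0.03,0,1],[0,0,-0.04,0,1],[0,0,-0.04,0,1],[0,0,0,0,1]]' 5; python3 - <<'E'
from h import *
s=grab("side","s13");d=grab("wrist","w13")
print([(b[:2]) for b in blue(s["image"]) if 30<b[0][4]<900])
for b in blue(d["image"]):
  if b[0][4]>150: print(b[:2],[plane(d,p,.16).round(4).tolist() for p in cv2.boxPoints(cv2.minAreaRect(np.argwhere(b[2])[:,::-1].astype(np.float32)))])
E
```

```text
clock: 36.7
position: [0.5384, 0.0329, 0.2524]
ee_rot: [2.41, 2.008, 0.011]
force: [-0.0, 0.7, -0.2]
width: 0.997
gripper_force: 0.0
[([62, 7, 13, 9, 87], [68.0, 11.0]), ([216, 167, 23, 9, 156], [226.7, 171.4]), ([197, 178, 21, 18, 294], [206.9, 186.6]), ([214, 299, 7, 44, 254], [216.9, 320.7])]
([158, 94, 63, 56, 2413], [191.5, 122.2]) [[0.4622, 0.1182, 0.16], [0.4968, 0.1419, 0.16], [0.529, 0.102, 0.16], [0.494, 0.0756, 0.16]]
([220, 188, 68, 21, 1255], [252.3, 197.6]) [[0.5065, 0.0466, 0.16], [0.5668, 0.0354, 0.16], [0.5639, 0.016, 0.16], [0.5022, 0.0275, 0.16]]
```

```bash
python3 - <<'E'
from h import *
print(tool([.525,-.023,.074]))
E
```

```text
[-0.05589784 -0.00137568  0.17384857]
```

```bash
python3 nudge.py '[[-0.03,-0.001,0,0,1],[-0.026,0,0,0,1],[0,0,0,0,1],[0,0,0.04,0,1],[0,0,0.04,0,1],[0,0,0.04,0,1],[0,0,0.03,0,1],[0,0,0.02,0,1],[0,0,0.004,0,1],[0,0,0,0,1]]'; python3 nudge.py '[[0,0,0,0,0],[0,0,0,0,0],[0,0,0,0,0],[0,0,0,0,0]]' 40; python3 - <<'E'
from h import *
s=grab("side","s14")
print([(b[:2]) for b in blue(s["image"]) if 100<b[0][4]<900])
o=arm.observe();print(o["joints"].round(2))
E
```

```text
clock: 37.8
position: [0.5237, -0.0228, 0.0723]
ee_rot: [-2.412, -2.01, 0.002]
force: [-0.1, -0.5, 0.6]
width: 0.995
gripper_force: 0.0
clock: 38.2
position: [0.5249, -0.0234, 0.0739]
ee_rot: [2.414, 2.009, 0.001]
force: [-0.5, 0.4, 0.2]
width: 0.704
gripper_force: 0.0
[([218, 5, 12, 15, 141], [223.3, 12.3]), ([214, 299, 7, 44, 254], [216.9, 320.7])]
[ 0.36  0.53 -0.57  1.95  0.4   0.78 -0.62]
```

```bash
python3 nudge.py '[[0,0,0,0,0],[0,0,0,0,0],[0,0,0,0,0],[0,0,-0.005,0,0],[0,0,-0.007,0,0],[0.001,0,-0.006,0,0],[0,0,0,0,0],[0,0,0,0,0]]' 7; python3 - <<'E'
from h import *
t=grab("top");s=grab("side","s15")
for n,d in(("t",t),("s",s)):print(n,[(b[:2]) for b in blue(d["image"]) if 60<b[0][4]<900])
d=grab("wrist","w15");print([(b[:2]) for b in blue(d["image"]) if 60<b[0][4]])
E
```

```text
clock: 39.05
position: [0.5247, -0.0222, 0.0914]
ee_rot: [2.414, 2.01, 0.0]
force: [-0.8, -0.7, -2.0]
width: 0.654
gripper_force: 7.0
t [([235, 220, 8, 13, 70], [238.1, 226.1]), ([203, 233, 30, 31, 722], [217.4, 248.1]), ([391, 233, 46, 8, 270], [413.7, 237.1])]
s [([218, 5, 12, 15, 141], [223.3, 12.3]), ([214, 299, 7, 44, 254], [216.9, 320.7])]
[([83, 3, 101, 107, 5144], [123.8, 53.5]), ([137, 146, 245, 63, 14122], [255.9, 177.0])]
```

```bash
cat > tilt.py <<'E'
from h import *
from scipy.optimize import brentq
def tilt(gx=.062,gz=.046,name=None):
    d=grab("wrist",name);b=max([b for b in blue(d["image"]) if 190<b[1][0]<320],key=lambda b:b[0][4]);row=b[1][1]
    M=np.linalg.inv(np.array(d["mount"]))
    def rw(p):
        c,s=np.cos(p),np.sin(p);h=.104-gz+.005;X=np.array([gx*c+h*s,0,-.019-(h*c-gx*s),1]);q=(M@X)[:3]
        return cv2.projectPoints(q[None],np.zeros(3),np.zeros(3),d["K"],d["D"])[0][0,0,1]
    ps=np.radians(np.arange(-15,60));rs=[rw(p) for p in ps];i=int(np.argmin(abs(np.array(rs)-row)))
    o=arm.observe();print("tilt",np.degrees(ps[i]).round(),"row",row,"blob",b[0],"F",o["force"].round(1),"pos",o["position"].round(4));return rs
if __name__=="__main__": r=tilt();print(np.round(r[::10]))
E
python3 tilt.py; python3 nudge.py '[[0,0,-0.006,0,0],[0,0,-0.006,0,0],[0,0,-0.006,0,0],[0.001,0,-0.006,0,0],[0.001,0,-0.006,0,0],[0,0,0,0,0]]'; python3 tilt.py
```

```text
tilt 1.0 row 177.1 blob [137, 146, 246, 63, 14115] F [-0.9  0.  -2.7] pos [ 0.5247 -0.0222  0.0911]
[265. 206. 158. 124. 102.  92.  90.  94.]
clock: 39.85
position: [0.5256, -0.0201, 0.1223]
ee_rot: [2.413, 2.01, 0.002]
force: [-0.6, 0.3, -2.9]
width: 0.656
gripper_force: 7.0
tilt 21.0 row 109.3 blob [108, 17, 262, 144, 17134] F [-0.   0.8 -3.4] pos [ 0.5255 -0.0202  0.1218]
[265. 206. 158. 124. 102.  92.  90.  94.]
```

```bash
sed -i 's/;b=max.*$/;h=cv2.inRange(cv2.cvtColor(d["image"],cv2.COLOR_BGR2HSV),(105,130,60),(130,255,255))[:,225:290];rr=np.nonzero(h.mean(1)>128)[0];row=rr.mean();b=[(rr.min(),rr.max())]/' tilt.py; python3 tilt.py
```

```text
tilt 12.0 row 134.0 blob (np.int64(108), np.int64(160)) F [-0.3  0.8 -3.2] pos [ 0.5254 -0.0203  0.1215]
[265. 206. 158. 124. 102.  92.  90.  94.]
```

```bash
python3 nudge.py '[[0.002,0,-0.005,0,0],[0.002,0,-0.005,0,0],[0.002,0,-0.005,0,0],[0.002,0,-0.005,0,0],[0.001,0,-0.004,0,0],[0,0,0,0,0],[0,0,0,0,0],[0,0,0,0,0]]'; python3 tilt.py;  python3 nudge.py '[[0.001,0,-0.002,0,0],[0.001,0,-0.003,0,0],[0.001,0,-0.002,0,0],[0.001,0,-0.003,0,0],[0.001,0,-0.002,0,0],[0.001,0,-0.003,0,0],[0,0,0,0,0],[0,0,0,0,0],[0,0,0,0,0],[0,0,0,0,0]]'; python3 tilt.py
```

```text
clock: 40.75
position: [0.5268, -0.0113, 0.1452]
ee_rot: [-2.414, -2.01, -0.001]
force: [0.7, 0.5, -2.9]
width: 0.653
gripper_force: 7.0
tilt 19.0 row 113.5 blob (np.int64(88), np.int64(139)) F [ 0.8  0.4 -3.5] pos [ 0.5268 -0.0114  0.1451]
[265. 206. 158. 124. 102.  92.  90.  94.]
clock: 41.8
position: [0.528, -0.0059, 0.1603]
ee_rot: [2.414, 2.009, 0.0]
force: [-0.4, -0.1, -1.7]
width: 0.652
gripper_force: 7.0
tilt 23.0 row 105.0 blob (np.int64(79), np.int64(131)) F [ 0.1 -0.1 -1.2] pos [ 0.528  -0.0059  0.1602]
[265. 206. 158. 124. 102.  92.  90.  94.]
```

```bash
python3 nudge.py '[[0.002,0,-0.003,0,0],[0.001,0,-0.003,0,0],[0.002,0,-0.003,0,0],[0.002,0,-0.003,0,0],[0.001,0,-0.002,0,0],[0,0,0,0,0],[0,0,0,0,0],[0,0,0,0,0],[0,0,0,0,0],[0,0,0,0,0]]'; python3 tilt.py;  python3 nudge.py '[[0.002,0,-0.003,0,0],[0.002,0,-0.003,0,0],[0.002,0,-0.003,0,0],[0.002,0,-0.003,0,0],[0.002,0,-0.002,0,0],[0,0,0,0,0],[0,0,0,0,0],[0,0,0,0,0],[0,0,0,0,0],[0,0,0,0,0]]'; python3 tilt.py
python3 - <<'E'
from h import *
d=grab("wrist");t=grab("top");s=grab("side")
cv2.imwrite("pics/m16.png",np.vstack([d["image"][:330],np.hstack([cv2.resize(t["image"][140:260,180:310],(260,240),interpolation=2),cv2.resize(s["image"][130:250,180:306],(252,240),interpolation=2)])]))
for n in "ds": 
  g=cv2.cvtColor({"d":d,"s":s}[n]["image"],cv2.COLOR_BGR2GRAY);print(n,cv2.HoughCircles(g,cv2.HOUGH_GRADIENT,1,10,param1=100,param2=14,minRadius=5,maxRadius=25)[0][:8].round().tolist())
E
```

```text
clock: 42.85
position: [0.5293, 0.0023, 0.1742]
ee_rot: [-2.414, -2.01, -0.0]
force: [0.5, -0.7, -0.9]
width: 0.655
gripper_force: 7.0
tilt 28.0 row 98.5 blob (np.int64(73), np.int64(124)) F [-0.2  1.3 -2.6] pos [0.5293 0.0023 0.1742]
[265. 206. 158. 124. 102.  92.  90.  94.]
clock: 43.9
position: [0.5311, 0.0121, 0.1882]
ee_rot: [2.414, 2.01, 0.0]
force: [-0.1, -0.2, -1.8]
width: 0.654
gripper_force: 7.0
tilt 31.0 row 95.0 blob (np.int64(70), np.int64(120)) F [-0.2 -0.1 -1.5] pos [0.5311 0.0121 0.1882]
[265. 206. 158. 124. 102.  92.  90.  94.]
d [[490.0, 110.0, 20.0], [468.0, 268.0, 24.0], [360.0, 236.0, 23.0], [182.0, 108.0, 13.0], [264.0, 12.0, 9.0], [192.0, 330.0, 24.0], [270.0, 22.0, 11.0], [236.0, 12.0, 18.0]]
s [[222.0, 106.0, 20.0], [240.0, 320.0, 21.0], [230.0, 168.0, 18.0], [256.0, 318.0, 22.0], [180.0, 270.0, 12.0], [256.0, 116.0, 22.0], [242.0, 144.0, 19.0], [456.0, 156.0, 21.0]]
```

```bash
python3 nudge.py '[[0.002,0,-0.003,0,0],[0.002,0,-0.003,0,0],[0.002,0,-0.003,0,0],[0.002,0,-0.003,0,0],[0.002,0,-0.002,0,0],[0.001,0,-0.002,0,0],[0,0,0,0,0],[0,0,0,0,0],[0,0,0,0,0],[0,0,0,0,0]]'; python3 tilt.py
python3 - <<'E'
from h import *
d=grab("wrist");t=grab("top");s=grab("side")
cv2.imwrite("pics/m17.png",np.vstack([d["image"][:330],np.hstack([cv2.resize(t["image"][140:260,180:310],(260,240),interpolation=2),cv2.resize(s["image"][130:250,180:306],(252,240),interpolation=2)])]))
E
```

```text
clock: 45.1
position: [0.5331, 0.0229, 0.2042]
ee_rot: [-2.414, -2.01, -0.0]
force: [-0.2, 0.3, -2.3]
width: 0.651
gripper_force: 7.0
tilt 54.0 row 93.0 blob (np.int64(69), np.int64(117)) F [ 0.8  0.8 -1.4] pos [0.5331 0.0229 0.2042]
[265. 206. 158. 124. 102.  92.  90.  94.]
```

View pics/m17.png

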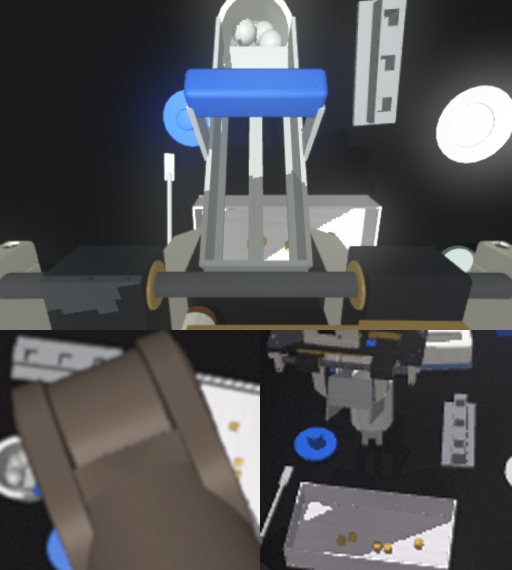

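The wrist view shows the sieve empty, with its slots clear, and balls piled in the jar at (258,33). All the cylinders are in the pan. I'll clamp the sieve, lift it and swing it to the deck.

```bash
python3 nudge.py '[[0,0,0,0,0],[0,0,0,0,0],[0,0,0,0,0],[0,0,-0.02,0,0],[0,0,-0.04,0,0],[0,0,-0.04,0,0],[0,0,-0.02,0,0],[0,0,0,0,0],[0,0,0,0,0]]' 60; python3 tilt.py; python3 nudge.py '[[0,0,0,-0.15,0],[0,0,0,-0.15,0],[0,0,0,-0.15,0],[0,0,0,-0.15,0],[0,0,0,-0.15,0],[0,0,0,-0.15,0]]';python3 - <<'E'
from h import *
t=grab("top");s=grab("side");o=arm.observe();print(o["joints"].round(2),o["clock"])
B={}
for n,d in(("t",t),("s",s)):
  b=[b for b in blue(d["image"]) if 240<b[0][4]<290][0] if n=="t" else [b for b in blue(d["image"]) if b[1][1]>300][0];B[n]=b;r=cv2.boxPoints(cv2.minAreaRect(np.argwhere(b[2])[:,::-1].astype(np.float32)));print(n,b[1],[plane(d,p,.064).round(4)[:2].tolist() for p in r])
print("ledge",tri((t,B["t"][1]),(s,B["s"][1])))
g=cv2.inRange(cv2.cvtColor(t["image"],cv2.COLOR_BGR2HSV),(0,0,150),(180,50,255));g=g[155:240,385:445];n,l,S,C=cv2.connectedComponentsWithStats(cv2.morphologyEx(g,cv2.MORPH_CLOSE,np.ones((5,5))));i=1+np.argmax(S[1:,4]);r=cv2.boxPoints(cv2.minAreaRect(np.argwhere(l==i)[:,::-1].astype(np.float32)))+[385,155];print(r.tolist())
for p in r: print(plane(t,p,.0637 if p[1]>200 else .112))
E
```

```text
clock: 46.2
position: [0.5327, 0.0225, 0.3234]
ee_rot: [2.414, 2.01, -0.002]
force: [-0.5, 0.2, -4.9]
width: 0.646
gripper_force: 60.0
tilt 34.0 row 92.5 blob (np.int64(69), np.int64(116)) F [-0.1  0.3 -3.4] pos [0.5323 0.0224 0.3226]
[265. 206. 158. 124. 102.  92.  90.  94.]
clock: 46.85
position: [0.5323, 0.0225, 0.3222]
ee_rot: [-1.289, -2.862, 0.002]
force: [-0.8, 0.9, -3.0]
width: 0.647
gripper_force: 60.0
[ 0.5   0.33 -0.85  1.59  0.26  1.33  0.33] 46.95
t [413.8, 237.1] [[0.507, -0.2996], [0.5134, -0.4028], [0.4995, -0.403], [0.4932, -0.3]]
s [216.9, 320.7] [[0.4939, -0.2996], [0.5083, -0.2996], [0.5128, -0.4047], [0.4993, -0.4047]]
ledge (array([ 0.50341702, -0.35290673,  0.06098978]), np.float64(0.00012151658161679232))
[[389.3551731109619, 233.96207427978516], [393.5068988800049, 163.38275718688965], [439.1724166870117, 166.06896209716797], [435.02069091796875, 236.64827728271484]]
[ 0.50947817 -0.29639227  0.0637    ]
[ 0.6637198  -0.29508928  0.112     ]
[ 0.65932585 -0.39636263  0.112     ]
[ 0.50497331 -0.40050621  0.0637    ]
```

```bash
python3 nudge.py '[[0,0,0,-0.148,0],[0,0,0,-0.148,0],[0,0,0,-0.148,0],[0,0,0,-0.148,0],[0,0,0,-0.148,0],[0,0,0,-0.147,0],[0,0,0,0,0]]';python3 - <<'E'
from h import *
o=arm.observe();Y=R.from_rotvec(o["ee_rot"]).as_matrix()[:,1];print(o["joints"].round(2),np.degrees(np.arctan2(Y[1],Y[0])),tool([.600,-.348,.22]))
E
```

```text
clock: 47.65
position: [0.5327, 0.0226, 0.323]
ee_rot: [0.051, -3.139, -0.001]
force: [-0.1, 0.8, -3.8]
width: 0.651
gripper_force: 60.0
[ 0.61  0.4  -1.05  1.58  0.35  1.37  1.13] 91.84787036822793 [-0.05548035 -0.37259789  0.10277542]
```

```bash
python3 nudge.py '[[-0.007,-0.047,0,0,0],[-0.007,-0.047,0,0,0],[-0.007,-0.047,0,0,0],[-0.007,-0.047,0,0,0],[-0.007,-0.046,0,0,0],[-0.007,-0.046,0,0,0],[-0.007,-0.046,0,0,0],[-0.006,-0.046,0,0,0],[0,0,0,0,0],[0,0,0,0,0]]';python3 - <<'E'
from h import *
o=arm.observe();print(o["joints"].round(2),o["position"],tool([.600,-.348,.22]))
t=grab("top","t18");s=grab("side","s18")
for n,d in(("t",t),("s",s)): print(n,[b[:2] for b in blue(d["image"]) if 40<b[0][4]<900])
E
python3 tilt.py
```

```text
clock: 48.65
position: [0.6004, -0.3481, 0.3225]
ee_rot: [0.04, -3.14, -0.002]
force: [0.7, 0.7, -2.8]
width: 0.654
gripper_force: 60.0
[ 0.92  0.65 -0.92  1.17  0.5   1.54  1.69] [ 0.60042346 -0.34810802  0.32246243] [ 2.55799392e-04 -3.74237648e-05  1.02463040e-01]
t [([450, 219, 41, 14, 442], [470.5, 226.0]), ([203, 233, 30, 31, 719], [217.4, 248.1]), ([391, 234, 35, 7, 191], [408.0, 236.8])]
s [([96, 2, 13, 11, 107], [102.1, 7.0]), ([62, 5, 13, 11, 101], [68.1, 10.3]), ([218, 5, 12, 15, 141], [223.3, 12.3]), ([305, 90, 28, 43, 867], [317.5, 110.0]), ([197, 178, 22, 18, 309], [207.4, 186.5]), ([208, 243, 12, 33, 332], [213.3, 258.8]), ([214, 300, 7, 43, 249], [217.1, 321.3])]
tilt 38.0 row 92.0 blob (np.int64(69), np.int64(115)) F [-0.   0.9 -3. ] pos [ 0.601  -0.3452  0.3242]
[267. 208. 160. 126. 104.  93.  91.  95.]
```

```bash
python3 - <<'E'
from h import *
t=grab("top");s=grab("side");P=arm.observe()["position"]
f=lambda d,lo:[b for b in blue(d["image"]) if lo(b)][0][1]
X,r=tri((t,f(t,lambda b:430<b[1][0]<500)),(s,f(s,lambda b:200<b[1][0]<230 and 230<b[1][1]<280)))
G=P+[0,0,.019];print(X,r,X-G,np.degrees(np.arctan2(X[2]-G[2],-(X[0]-G[0]))), np.linalg.norm((X-G)[[0,2]]))
E
```

```text
[ 0.51505292 -0.35059767  0.34378495] 0.0006620072912302071 [-0.08587716 -0.00509634  0.0002257 ] 0.1505806027589183 0.08587745877444308
```

```bash
python3 nudge.py '[[0.01,-0.002,0.02,0,0],[0,0,0.03,0,0],[0,0,0.03,0,0],[0,0,0.03,0,0],[0,0,0.025,0,0],[0,0,0.015,0,0],[0,0,0.006,0,0],[0,0,0,0,0],[0,0,0,0,0]]';python3 nudge.py '[[0,0,0.003,0,0],[0,0,0,0,0]]';python3 nudge.py '[[0,0,0.003,0,0],[0,0,0,0,0]]'; python3 tilt.py
```

```text
clock: 49.8
position: [0.5916, -0.3493, 0.1697]
ee_rot: [-0.053, 3.139, -0.001]
force: [-0.4, -0.5, -2.6]
width: 0.649
gripper_force: 60.0
clock: 50.0
position: [0.591, -0.3494, 0.1658]
ee_rot: [-0.053, 3.14, -0.001]
force: [-0.6, -0.0, -3.5]
width: 0.65
gripper_force: 60.0
clock: 50.2
position: [0.591, -0.3495, 0.1627]
ee_rot: [-0.053, 3.141, -0.001]
force: [-0.2, 0.0, 1.7]
width: 0.651
gripper_force: 60.0
tilt 38.0 row 92.0 blob (np.int64(69), np.int64(115)) F [0.2 0.6 1.7] pos [ 0.591  -0.3495  0.1628]
[267. 208. 160. 126. 104.  93.  91.  95.]
```

```bash
python3 nudge.py '[[0,0,0,0,0],[-0.005,0,0.0035,0,0],[-0.005,0,0.0035,0,0],[-0.005,0,0.004,0,0],[-0.0045,0,0.004,0,0],[0,0,0,0,0]]' 8; python3 tilt.py; python3 nudge.py '[[-0.0035,0,0.0033,0,0],[-0.0035,0,0.0033,0,0],[-0.003,0,0.0033,0,0],[0,0,0,0,0]]'; python3 tilt.py
```

```text
clock: 50.85
position: [0.6106, -0.3483, 0.1461]
ee_rot: [0.055, -3.14, -0.001]
force: [0.4, 0.1, -0.8]
width: 0.651
gripper_force: 8.0
tilt 31.0 row 96.5 blob (np.int64(72), np.int64(121)) F [-0.1 -0.9 -1.6] pos [ 0.6103 -0.3483  0.1463]
[267. 208. 160. 126. 104.  93.  91.  95.]
clock: 51.3
position: [0.6204, -0.3482, 0.1366]
ee_rot: [0.054, -3.141, -0.0]
force: [-0.6, -0.1, -2.2]
width: 0.653
gripper_force: 8.0
tilt 26.0 row 102.5 blob (np.int64(78), np.int64(127)) F [-0.9 -0.4 -2.7] pos [ 0.6202 -0.3483  0.1368]
[267. 208. 160. 126. 104.  93.  91.  95.]
```

```bash
python3 nudge.py '[[-0.002,0,0.003,0,0],[-0.001,0,0.003,0,0],[0,0,0.002,0,0],[0,0,0,0,0]]'; python3 tilt.py|head -1; python3 nudge.py '[[0,0,0.002,0,0],[0.003,0,0.002,0,0],[0.003,0,0.001,0,0],[0,0,0,0,0]]'; python3 tilt.py|head -1
```

```text
clock: 51.75
position: [0.6245, -0.3483, 0.1311]
ee_rot: [-0.053, 3.138, -0.001]
force: [-0.5, 0.3, 7.3]
width: 0.651
gripper_force: 8.0
tilt 52.0 row 92.98305084745763 blob (np.int64(53), np.int64(123)) F [-0.8  0.3  7.9] pos [ 0.6245 -0.3483  0.1311]
clock: 52.2
position: [0.6204, -0.3483, 0.1269]
ee_rot: [-0.054, 3.134, -0.002]
force: [4.5, 0.3, 7.6]
width: 0.653
gripper_force: 8.0
tilt 36.0 row 92.83333333333333 blob (np.int64(52), np.int64(127)) F [ 4.4 -0.8  6.9] pos [ 0.6204 -0.3483  0.1269]
```

```bash
python3 nudge.py '[[0,0,0,0,1],[0,0,0,0,1],[0,0,0,0,1],[0,0,0,0,1],[0,0,-0.03,0,1],[-0.01,0,-0.04,0,1],[-0.01,0,-0.04,0,1],[0,0,-0.04,0,1],[0,0,0,0,1]]'; python3 - <<'E'
from h import *
t=grab("top","t19");s=grab("side","s19");d=grab("wrist","w19")
for n,q in(("t",t),("s",s),("w",d)):
  for b in blue(q["image"]):
    if 100<b[0][4]<4000 and (n=="w" or (n=="t" and b[1][0]>350) or (n=="s" and b[1][1]>230)): r=cv2.minAreaRect(np.argwhere(b[2])[:,::-1].astype(np.float32));print(n,b[:2],np.round(r[1],1),round(r[2],1))
c,s_=np.cos(np.radians(22)),np.sin(np.radians(22));O=np.array([.578,-.3503,.08]);H=O+np.array([-.109*s_,0,.109*c])
print("expect handle",H,proj(t,H),proj(s,H),proj(d,H))
E
```

```text
clock: 53.15
position: [0.6399, -0.3472, 0.2808]
ee_rot: [-0.054, 3.133, -0.004]
force: [0.4, 0.8, 0.8]
width: 0.999
gripper_force: 0.0
t ([418, 214, 32, 9, 237], [434.1, 218.1]) [ 8. 31.] 90.0
s ([225, 283, 10, 30, 245], [229.4, 298.0]) [29.1  8.5] 86.4
w ([215, 50, 11, 14, 145], [220.0, 56.3]) [13. 10.] 90.0
w ([286, 50, 15, 13, 183], [292.9, 56.0]) [12. 14.] 90.0
w ([217, 68, 77, 24, 1654], [253.4, 78.5]) [23. 76.] 90.0
expect handle [ 0.53716788 -0.3503      0.18106304] [432.06536338 218.84873649] [229.23596923 296.62623674] [256.23604379  80.54894794]
```

```bash
python3 - <<'E'
from h import *
t=grab("top");s=grab("side")
X,r=tri((t,(434.1,218.1)),(s,(229.4,298.0)));print(X,r)
th=np.radians(22);D=R.from_euler("z",2,degrees=True).as_matrix()@R.from_euler("y",-22,degrees=True).as_matrix();print("in deck",D.T@(X-[.578,-.3503,.08]))
for q,sel in((t,lambda b:b[1][0]>350 and 200<b[0][4]<260),(s,lambda b:b[1][1]>270 and b[1][0]>222)):
  b=[b for b in blue(q["image"]) if sel(b)][0];p=np.argwhere(b[2])[:,::-1].astype(np.float32);v=cv2.fitLine(p,2,0,.01,.01).ravel()
  a,c=[plane(q,b[1]+k*v[:2],X[2]) for k in(-8,8)];print("bar yaw",np.degrees(np.arctan2(-(c-a)[0],(c-a)[1])))
# lid + jar
lk=[b[1] for b in blue(t["image"]) if abs(b[1][0]-217)<15 and 300<b[0][4]<900];ls=[b[1] for b in blue(s["image"]) if abs(b[1][0]-207)<15 and 170<b[1][1]<205 and b[0][4]>200];print("lid",lk,ls, plane(t,lk[0],.016),plane(s,ls[0],.016))
E
```

```text
[ 0.53808592 -0.354031    0.18242286] 0.0005711663081396557
in deck [ 0.0012624  -0.00233575  0.10995657]
bar yaw -179.62519665933266
bar yaw -177.38582665399144
lid [[217.4, 248.2]] [[207.5, 186.6]] [0.47072922 0.09909342 0.016     ] [0.46933853 0.09667819 0.016     ]
```

```bash
python3 nudge.py '[[0.003,0.048,0,0.03,1],[0.006,0.048,0,0,1],[0.006,0.048,0,0,1],[0.006,0.048,0,0,1],[0.006,0.048,0,0,1],[0.006,0.048,0,0,1],[0.006,0.048,0,0,1],[0.006,0.048,0,0,1],[0.006,0.048,0,0,1],[0.006,0.048,0,0,1]]'; python3 nudge.py '[[0.024,0.024,0,0,1],[0,0,0,0,1],[0,0,0,0,1]]'; python3 - <<'E'
from h import *
o=arm.observe();Y=R.from_rotvec(o["ee_rot"]).as_matrix()[:,1];print(o["joints"].round(2),o["position"],np.degrees(np.arctan2(Y[1],Y[0])),tool([.557,.157,.055]))
d=grab("wrist","w20");t=grab("top","t20");s=grab("side","s20")
for p in((.557,.157,.088),(.557,.157,.008),(.557,.103,.008),(.557,.211,.008)): print(p,proj(d,p).round(),proj(t,p).round(),proj(s,p).round())
for n,q,c0 in(("w",d,proj(d,(.557,.157,.088))),("t",t,proj(t,(.557,.157,.088))),("s",s,proj(s,(.557,.157,.088)))):
  g=cv2.cvtColor(q["image"],cv2.COLOR_BGR2GRAY);x0,y0=(c0-45).astype(int) if n!="w" else (c0-110).astype(int);w=90 if n!="w" else 220;x0=max(x0,0);y0=max(y0,0)
  m=cv2.inRange(g[y0:y0+w,x0:x0+w],120,255)
  for c in cv2.findContours(m,cv2.RETR_LIST,cv2.CHAIN_APPROX_NONE)[0]:
    if len(c)>35: e=cv2.fitEllipse(c);print(n,len(c),np.round(np.array(e[0])+[x0,y0],1),np.round(e[1],1),round(e[2]))
E
```

```text
clock: 54.4
position: [0.5759, 0.1329, 0.2731]
ee_rot: [0.005, -3.14, 0.001]
force: [0.5, 0.3, -0.7]
width: 0.996
gripper_force: 0.0
clock: 54.7
position: [0.5521, 0.1558, 0.2735]
ee_rot: [0.009, -3.14, 0.002]
force: [0.6, -0.4, 0.2]
width: 1.0
gripper_force: 0.0
[ 0.3   0.49 -0.99  1.58  0.42  1.3   0.83] [0.55210091 0.15576406 0.273515  ] 90.33175866987409 [-0.00515324  0.00145727  0.21850779]
(0.557, 0.157, 0.088) [256. 177.] [190. 209.] [235. 155.]
(0.557, 0.157, 0.008) [256. 164.] [195. 212.] [236. 173.]
(0.557, 0.103, 0.008) [221. 164.] [217. 212.] [236. 186.]
(0.557, 0.211, 0.008) [292. 164.] [173. 212.] [235. 161.]
w 66 [257.2 253.4] [11.1 31.1] 92
w 82 [202.9 247.8] [10.3 27.4] 102
w 48 [264.8 238.1] [10.  18.8] 99
w 54 [363.8 230.4] [ 2.7 33.4] 3
w 164 [259.3 179.5] [36.  46.8] 73
w 237 [258.8 170.3] [57.1 67.1] 96
w 426 [344.2 180.4] [ 41.8 194.1] 4
w 148 [219.8  98.3] [34.8 44.9] 143
w 59 [181.5  69.6] [ 8.  29.9] 99
t 39 [183.6 172. ] [ 8.9 17.3] 144
t 39 [156.3 168.8] [ 9.8 16.4] 64
s 47 [249.  123.6] [ 3.3 28.6] 89
s 326 [242.6 138.5] [66.6 78. ] 30
```

```bash
cat > jar.py <<'E'
from h import *
def jar(p0,zr=.088,thr=70):
    d=grab("wrist");g=cv2.cvtColor(d["image"],cv2.COLOR_BGR2GRAY);c=proj(d,(*p0,zr));m=cv2.inRange(g,thr,255)
    n,l,S,C=cv2.connectedComponentsWithStats(m)
    ids=l[int(c[1])-28:int(c[1])+28,int(c[0])-30:int(c[0])+30];i=np.bincount(ids[ids>0]).argmax();mm=l==i
    print("comp",S[i].tolist(),"proj",c.round(1))
    for r in range(int(c[1])-44,int(c[1])+44,4):
        k=np.nonzero(mm[r])[0]
        if len(k): print(r,k.min(),k.max(),k.max()-k.min()+1,(k.min()+k.max())/2)
    return d
if __name__=="__main__": jar((.557,.157))
E
python3 jar.py
```

```text
comp [222, 140, 76, 62, 3130] proj [257.8 175.8]
143 248 271 24 259.5
147 243 276 34 259.5
151 222 279 58 250.5
155 222 297 76 259.5
159 231 297 67 264.0
163 231 288 58 259.5
167 223 296 74 259.5
171 223 295 73 259.0
175 233 287 55 260.0
179 234 286 53 260.0
183 235 285 51 260.0
187 237 284 48 260.5
191 239 281 43 260.0
195 243 278 36 260.5
199 250 272 23 261.0
```

```bash
python3 - <<'E'
from h import *
d=grab("wrist");print(arm.observe()["position"])
print("far rim",plane(d,(260.5,201.5),.088),"L,R row171-175",plane(d,(232,174),.088),plane(d,(288.5,174),.088))
print("ears L,R",plane(d,(226,161.5),.008),plane(d,(293,163.5),.008))
t=grab("top");s=grab("side")
g=cv2.cvtColor(s["image"],cv2.COLOR_BGR2GRAY);print(g[150:166:2,205:262:3])
E
```

```text
[0.55336647 0.15432345 0.27382608]
far rim [0.59114894 0.16072418 0.088     ] L,R row171-175 [0.55476331 0.12490809 0.088     ] [0.55474277 0.19548826 0.088     ]
ears L,R [0.55491277 0.10950826 0.008     ] [0.55796581 0.21134814 0.008     ]
[[ 33  35  74  77  76  77  78 111 146 122 126 126 122 126  66  55  51  59
   48]
 [ 32  34  34  33  31  37  34 213 118 123 126 126 123 233  43  42  43  41
   43]
 [ 36  34  32  34  38  36  40 133 120 124 124 124 121 117  45  44  45  45
   43]
 [ 35  31  35  37  37  35  38 131 119 122 125 125 122 122  46  44  43  45
   43]
 [ 31  33  34  37  36  37  38 210 120 124 123 125 122 129  44  41  42  42
   42]
 [ 30  31  35  35  35  37  36 165 154 187 128 125 123 119  43  39  39  39
   40]
 [ 30  33  35  34  36  36  37 129 176 241 237 132 125 118  43  40  38  38
   42]
 [ 31  32  31  33  34  36  35 128 126 124 129 125 123 117  42  39  37  39
   40]]
```

```bash
python3 nudge.py '[[-0.004,0.005,0.03,0,1],[0,0,0.045,0,1],[0,0,0.045,0,1],[0,0,0.045,0,1],[0,0,0.04,0,1],[0,0,0.02,0,1],[0,0,0.008,0,1],[0,0,0,0,0],[0,0,0,0,0],[0,0,0,0,0]]' 40; python3 nudge.py '[[0,0,0,0,0],[0,0,0,0,0],[0,0,0,0,0]]'
```

```text
clock: 56.05
position: [0.5577, 0.1612, 0.0428]
ee_rot: [-0.006, 3.139, 0.001]
force: [-0.1, 0.5, 0.1]
width: 0.787
gripper_force: 0.0
clock: 56.35
position: [0.5577, 0.1607, 0.0427]
ee_rot: [-0.006, 3.139, -0.0]
force: [-0.9, -0.7, 7.1]
width: 0.746
gripper_force: 40.0
```

```bash
python3 nudge.py '[[0,0,-0.02,0,0],[0,0,-0.04,0,0],[0,0,-0.04,0,0],[0,0,-0.04,0,0],[0,0,0,0,0]]'; python3 - <<'E'
from h import *
d=grab("wrist");print(arm.observe()["position"])
im=cv2.imread("pics/w20.png");d2=dict(d);s=arm.observe()
T=np.eye(4);T[:3,:3]=R.from_euler("z",0.33,degrees=True).as_matrix()@np.array([[-1,0,0],[0,1,0],[0,0,-1.]]);T[:3,3]=[.5527,.155,.2736];d2["T"]=T@np.array(d["mount"])
for nm,q,img in(("w20",d2,im),("now",d,d["image"])):
  for y in(.3042,.4002):
    c=proj(q,(.6018,y,.106)).round().astype(int);print(nm,y,c)
    if 8<c[0]<503 and 8<c[1]<375: print(cv2.cvtColor(img,cv2.COLOR_BGR2GRAY)[c[1]-12:c[1]+13:2,max(c[0]-14,0):c[0]+15:2])
E
```

```text
clock: 56.85
position: [0.5588, 0.1628, 0.1868]
ee_rot: [-0.007, 3.134, 0.005]
force: [1.3, 0.8, -6.1]
width: 0.744
gripper_force: 40.0
[0.55778933 0.16160181 0.18380726]
w20 0.3042 [376 215]
[[237 156 126 160 161 161 161 160 159 160 160 160 159 159 159]
 [234 120 138 161 160 160 160 161 159 160 159 159 159 159 159]
 [234 114 140 160 160 160 159 159 159 159 159 159 159 159 159]
 [233 113 147 159 159 159 152 134 142 156 159 159 159 158 158]
 [219 103 153 159 158 147 116 107 120 135 154 158 158 158 158]
 [185  99 157 159 159 131 102 107 120 133 141 157 158 157 158]
 [181 106 156 159 158 157 150 120 115 134 164 158 158 157 157]
 [176 117 157 158 158 158 158 156 130 138 180 158 157 157 157]
 [154 129 157 157 157 158 157 157 156 156 157 157 156 157 156]
 [113 137 157 157 157 157 157 157 158 156 157 156 157 157 156]
 [110 140 156 157 157 156 156 156 157 156 157 157 156 157 157]
 [106 147 157 156 157 156 156 157 156 155 156 157 156 156 156]
 [100 154 157 157 156 156 156 156 156 156 156 156 156 156 155]]
w20 0.4002 [455 216]
[[156 156 156 157 156 156 156 156 155 156 155 156 156 208 235]
 [15
[... 914 characters left out ...]
154 154 139  95 103 112 126 150 153 153 153 153]
 [152 154 154 154 144  93  93  99 109 116 124 148 153 152 153]
 [152 153 154 153 119 109  93  97 106 117 125 131 148 152 152]
 [154 154 154 153 153 153 114  98 103 117 130 142 148 152 152]
 [154 153 153 153 153 153 153 146 101 104 119 170 155 152 152]
 [137 137 137 138 137 138 139 139 135 104  96 176 160 141 141]
 [ 53  53  52  52  52  51  50  49  48  48  48  48  47  47  45]
 [ 52  51  51  50  51  49  49  49  47  48  46  46  45  45  44]
 [ 51  49  50  49  49  48  48  47  47  47  46  44  45  44  43]
 [ 51  49  48  48  47  47  46  46  46  46  44  44  44  43  42]
 [ 48  47  47  46  47  46  45  44  44  43  44  42  43  42  42]]
now 0.4002 [511 244]
```

```bash
python3 - <<'E'
from h import *
d=grab("wrist");P=arm.observe()["position"];print(P)
g=cv2.cvtColor(d["image"],cv2.COLOR_BGR2GRAY);zb=P[2]-.0427
for sy in(-1,1):
  c=proj(d,(P[0],P[1]+sy*.05,zb+.008)).round().astype(int);print("ear",sy,c);print(g[c[1]-24:c[1]+26:2,c[0]-16:c[0]+18:2])
E
```

```text
[0.5567709  0.16049272 0.18163458]
ear -1 [187 218]
[[ 17  18  20  20  27  67  70  69  68  66  66  67  66  64  66  63  54]
 [ 17  18  20  20  62  87  86  87  87  87  87  88  88  87  87  87  87]
 [ 20  18  21  24  94  99  99 100  98  98  99  99  98  98  97  97  96]
 [ 20  20  20  27  96 100 100 101 100 101 101 102 102 102 102 102 102]
 [ 20  19  22  24  95 100 102 102 101 101 102 102 102 103 102 102 104]
 [ 21  20  23  25  82 100 100 101 100 102 102 102 102 102 102 103 104]
 [ 21  21  22  25  80 100 100 100 100 101 101 101 101 102 102 104 104]
 [ 21  22  22  24  69 101 101 102 102 102 101 103 103 103 102 103 104]
 [ 22  22  23  24  49  76  78  78  78  80  80  80  81  89 103 102 104]
 [ 21  23  23  24  25  27  26  27  28  28  30  31  33  54 103 103 105]
 [ 23  24  24  25  24  25  27  27  29  30  30  32  32  46 102 102 104]
 [ 21  23  24  25  27  28  28  27  28  30  30  31  32  47 101 104 104]
 [ 23  24  24  25  26  27  26  30  28  31  31  32  35  47 102 104 104]
 [ 25  24  25  27  27  29  37  38  40  41  36  37  38  52 102 104 104]
 [ 24  24  25  25  26  48  85  86  86  87  86  87  88 
[... 1819 characters left out ...]
108 109  83  73  68  67  66  66  60  76  79 111 114 115 113]
 [113 111 110 110  95  96 106 103  98  96  94  94  88 112 114 114 113]
 [115 111 111 107  64  73 106 112 111 108 104  99  97 111 113 113 112]
 [113 112 111 106  49  50  88 111 111 111 112 111 111 112 113 114 112]
 [113 112 111 106  50  48  66 106 111 111 111 112 112 112 112 113 113]
 [112 111 112 108  56  49  51  98 111 111 111 111 112 112 112 112 113]
 [114 112 112 111  80  48  48  68 107 111 112 111 111 112 112 112 112]
 [123 114 111 111 105  51  48  50  97 110 111 111 112 112 112 112 112]
 [135 129 116 112 110  70  48  48  68 108 111 111 111 112 111 112 111]
 [135 135 130 114 111  91  47  48  50  96 111 110 111 111 111 112 111]]
```

```bash
python3 nudge.py '[[-0.008,0.038,0,-0.02,0],[-0.009,0.038,0,0,0],[-0.009,0.038,0,0,0],[-0.009,0.038,0,0,0],[-0.009,0.038,0,0,0],[0,0.002,0,0,0],[0,0,0.018,0,0],[0,0,0,0,0],[0,0,0,0,0],[0,0,0,0,0]]'; cat > ear.py <<'E'
from h import *
d=grab("wrist");P=arm.observe()["position"];print(P)
g=cv2.cvtColor(d["image"],cv2.COLOR_BGR2GRAY);zb=P[2]-.0427
for sy in(-1,1):
  c=proj(d,(P[0],P[1]+sy*.048,zb+.008));k=proj(d,(P[0],P[1]+sy*.048,.108));print("ear",sy,c.round(1),"peg there",k.round(1));c=c.round().astype(int);print("rows",c[1]-20,"cols",c[0]-20);print(g[c[1]-20:c[1]+22:2,c[0]-20:c[0]+22:2])
E
python3 ear.py
```

```text
clock: 57.95
position: [0.5969, 0.3532, 0.1631]
ee_rot: [0.037, -3.141, 0.001]
force: [-0.3, -0.0, -5.3]
width: 0.747
gripper_force: 40.0
[0.59704609 0.35333692 0.16354314]
ear -1 [190.4 220.2] peg there [196.1 210. ]
rows 200 cols 170
[[126 127 125 127 125 109 109 108 109 109 109 109 109 128 197 195 196 195
  195 193 197]
 [125 127 125 127 124 108 108 109 110 109 109 109 108 120 162 161 163 162
  160 160 162]
 [124 126 125 125 124 108 107 107 108 108 109 107 108 108 109 109 109 109
  107 108 109]
 [124 126 124 126 124 107 106 106 107 107 107 107 108 107 109 108 108 109
  107 107 109]
 [124 126 124 124 125 107 107 107 108 107 108 108 108 109 107 107 107 108
  107 107 110]
 [124 125 124 124 125 117 115 115 116 105  99 100 100 102 107 107 107 107
  107 106 111]
 [123 125 123 123 127 125 125 126 125 103  86  86  87  87 105 107 107 107
  106 106 115]
 [123 124 124 123 126 124 125 126 124 103  87  86  86  87 104 106 107 106
  106 108 115]
 [121 124 123 122 125 125 124 125 124 103  86  86  86  87 102 106 106 108
  105 109 116]
 [122 122 124 122 125 125 124 124 124 108  84  85  85  85 100 1
[... 2237 characters left out ...]
5 108 108 104  65  71 104 108 109 105 101  95  93  97 125 125
  124 128 127]
 [128 127 118 109 108 103  51  52  87 108 109 108 108 108 106 107 123 123
  124 128 127]
 [128 127 112 108 107 103  50  49  63 103 108 108 108 108 108 109 109 111
  117 124 125]
 [144 128 111 109 109 105  54  48  50  94 107 107 108 108 107 108 108 108
  108 109 112]
 [224 139 111 109 108 107  73  48  48  66 104 107 107 107 108 108 109 108
  108 108 108]
 [143 131 119 110 108 107 102  50  47  49  93 107 107 107 107 107 107 108
  108 108 108]
 [131 132 131 124 112 108 106  68  47  47  66 104 107 107 107 106 107 107
  107 107 107]
 [129 130 131 131 127 111 108  89  47  46  48  92 106 107 107 107 106 107
  106 107 107]]
```

```bash
python3 nudge.py '[[-0.02,0,0,0,0],[-0.02,0,0,0,0],[0,0,0,0,0],[0,0,0,0,0],[0,0,0,0,0]]'; python3 - <<'E'
from h import *
d=grab("wrist");P=arm.observe()["position"];Y=R.from_rotvec(arm.observe()["ee_rot"]).as_matrix();print(P,Y[:,1])
g=cv2.cvtColor(d["image"],cv2.COLOR_BGR2GRAY)
for y in(.3042,.4002):
  c=proj(d,(.6018,y,.108));print(y,c.round(1));c=c.round().astype(int);print("rows",c[1]-20,"cols",c[0]-20);print(g[c[1]-20:c[1]+22:2,c[0]-20:c[0]+22:2])
E
```

```text
clock: 58.5
position: [0.6361, 0.3549, 0.1637]
ee_rot: [0.039, -3.141, -0.001]
force: [0.1, -0.1, -5.2]
width: 0.751
gripper_force: 40.0
[0.63607708 0.35495429 0.16366707] [-2.49916455e-02  9.99687624e-01  2.67019777e-04]
0.3042 [190.6 167.8]
rows 148 cols 171
[[232 233 232 232 234 232 168 159 158 159 160 160 159 160 159 160 160 161
  161 161 161]
 [232 233 231 232 234 231 180 158 158 158 158 159 159 159 159 159 159 160
  160 160 160]
 [232 232 231 231 234 231 180 158 158 158 158 158 159 159 158 159 158 158
  159 159 160]
 [232 233 231 231 233 231 187 157 158 158 158 157 158 158 158 159 158 158
  158 158 158]
 [231 232 231 231 233 231 193 157 157 158 157 158 157 157 157 157 158 159
  158 158 159]
 [231 232 231 231 232 231 193 156 156 157 157 157 157 153 128 127 138 156
  157 158 157]
 [230 232 231 230 232 231 200 156 156 156 156 156 153 122 123 120 110 127
  157 157 157]
 [230 232 231 230 231 232 207 156 155 156 156 154 130 130 133 125 115 112
  156 156 157]
 [229 232 231 231 231 231 215 154 154 155 155 149 127 159 141 127 114 111
  155 155 156]
 [228 232 231 230 231 232 220 154 154 
[... 2239 characters left out ...]
5 155 155 155 155 155 155 155 155 156 155 155 156 156 155 155
  155 155 202]
 [154 155 154 154 155 154 155 155 155 155 155 155 155 155 155 155 155 155
  155 156 219]
 [153 154 153 154 155 154 154 154 155 154 154 155 154 154 155 154 155 155
  156 156 225]
 [154 153 154 154 153 153 153 154 153 153 153 154 154 154 154 155 154 154
  154 156 226]
 [150 151 152 153 153 153 153 153 154 154 154 154 153 154 154 153 153 153
  154 159 229]
 [ 93  93 123 127 126 126 126 126 127 127 127 127 127 130 152 153 153 154
  153 162 230]
 [ 87  88  88  88  88  88  88  88  88  88  90  88  90  98 152 152 153 153
  153 165 226]
 [ 88  87  88  88  88  88  88  88  89  88  89  89  90  95 129 150 128 127
  147 160 152]]
```

```bash
python3 nudge.py '[[0.018,0.002,0,0,0],[0.0167,0.0022,0,0,0],[0,0,0,0,0],[0,0,0.005,0,0],[0,0,0,0,0],[0,0,0,0,0]]'; python3 ear.py
```

```text
clock: 59.15
position: [0.6026, 0.3574, 0.1578]
ee_rot: [0.037, -3.141, 0.001]
force: [0.3, 0.2, -4.8]
width: 0.748
gripper_force: 40.0
[0.60251468 0.35765458 0.15804739]
ear -1 [190.6 219.8] peg there [194.8 212.1]
rows 200 cols 171
[[127 126 127 127 109 107 107 108 108 108 107 108 107 110 188 194 196 191
  194 194 195]
 [127 126 125 127 109 106 108 107 107 107 108 108 108 109 184 191 192 188
  190 190 191]
 [126 125 125 127 111 106 106 106 107 106 107 107 107 107 113 114 114 112
  113 114 114]
 [126 125 124 124 111 105 106 106 106 106 105 106 106 106 106 107 107 106
  106 106 108]
 [125 124 124 124 113 107 106 107 106 106 106 107 106 107 106 106 107 106
  105 106 112]
 [125 124 124 124 119 107  97  97  97  99  99 105 105 103 106 106 106 105
  106 107 114]
 [124 125 123 124 124 108  85  85  85  86  86  93  96  92 106 105 106 105
  105 109 116]
 [124 124 124 123 124 111  84  85  84  85  85  85  86  90 105 105 105 104
  106 113 116]
 [124 124 123 124 125 115  85  84  84  85  84  85  84  89 105 105 105 104
  107 114 117]
 [123 124 123 123 124 114  84  83  84  84  84  84  84  87 105 104
[... 2235 characters left out ...]
9 109 106 105  83  87 106 106 102  97  92  92 103 124 122 123
  127 126 123]
 [127 112 109 108 108 102  52  54  97 107 107 107 105 102 100 120 122 124
  126 123 122]
 [126 110 109 108 107 102  50  49  72 105 107 107 107 106 106 107 114 119
  125 123 122]
 [129 118 108 109 107 103  50  50  52  97 107 106 106 107 107 106 107 107
  108 114 118]
 [184 133 109 108 108 106  60  47  47  83 105 106 107 106 107 106 107 106
  107 106 107]
 [238 208 121 108 108 107  88  48  47  53  98 107 106 107 107 106 106 106
  106 105 106]
 [211 211 141 115 109 107 105  58  47  48  82 105 106 107 106 106 106 106
  106 106 105]
 [129 131 131 129 118 108 106  81  46  46  52  98 106 105 106 106 106 106
  105 106 106]]
```

```bash
python3 nudge.py '[[0,0,0.004,0,0],[0,0,0.003,0,0],[0,0,0,0,0],[0,0,0,0,0]]';python3 nudge.py '[[0,0,0.003,0,0],[0,0,0,0,0]]';python3 nudge.py '[[0,0,0.003,0,0],[0,0,0,0,0]]'
```

```text
clock: 59.6
position: [0.602, 0.3579, 0.1511]
ee_rot: [0.038, -3.141, 0.0]
force: [-0.3, 0.1, -6.4]
width: 0.749
gripper_force: 40.0
clock: 59.8
position: [0.602, 0.3578, 0.1479]
ee_rot: [0.038, -3.141, 0.001]
force: [-0.6, -0.2, -5.7]
width: 0.749
gripper_force: 40.0
clock: 60.0
position: [0.6019, 0.3578, 0.1448]
ee_rot: [0.038, -3.141, 0.001]
force: [-0.3, 0.4, -5.5]
width: 0.748
gripper_force: 40.0
```

```bash
python3 nudge.py '[[0,0,0.004,0,0],[0,0,0.002,0,0],[0,0,0,0,0]]';python3 nudge.py '[[0,0,0.002,0,0],[0,0,0,0,0]]';python3 nudge.py '[[0,0,0.001,0,0],[0,0,0,0,0]]'
```

```text
clock: 60.3
position: [0.6019, 0.3577, 0.1387]
ee_rot: [0.038, -3.141, 0.001]
force: [-0.4, -0.1, -5.2]
width: 0.746
gripper_force: 40.0
clock: 60.5
position: [0.602, 0.3579, 0.1371]
ee_rot: [0.038, -3.141, 0.0]
force: [-0.0, -0.5, -4.8]
width: 0.747
gripper_force: 40.0
clock: 60.7
position: [0.602, 0.358, 0.1369]
ee_rot: [-0.038, 3.141, -0.0]
force: [-2.0, -1.3, 0.1]
width: 0.747
gripper_force: 40.0
```

```bash
python3 nudge.py '[[0,0,0,0,1],[0,0,0,0,1],[0,0,0,0,1],[0,0,0,0,1],[0,0,-0.03,0,1],[0,0,-0.04,0,1],[0,0,-0.04,0,1],[0,0,-0.02,0,1]]'; python3 nudge.py '[[0.02,-0.043,0,0,1],[0.02,-0.043,0,0,1],[0.02,-0.043,0,0,1],[0.02,-0.043,0,0,1],[0.02,-0.042,0,0,1],[0.02,-0.042,0,0,1],[0.018,0,0.05,0,1],[0,0,0.03,0,1],[0,0,0,0,1],[0,0,0,0,1]]'; python3 - <<'E'
from h import *
d=grab("wrist","w22");t=grab("top");s=grab("side");o=arm.observe();print(o["position"],tool([.4705,.0985,.0165]))
for b in blue(d["image"]):
  if b[0][4]>800: print(b[:2],"disc pt",plane(d,b[1],.014),proj(d,(.4705,.0985,.014)))
for n,q in(("t",t),("s",s)): print(n,[(b[:2],plane(q,b[1],.016).round(4)) for b in blue(q["image"]) if 200<b[0][4]<900 and b[1][1]<270])
# jar ears/rim vs seat in fixed cams
E
```

```text
clock: 61.5
position: [0.6025, 0.3592, 0.2705]
ee_rot: [-0.038, 3.138, 0.005]
force: [-0.0, -0.2, -0.7]
width: 0.998
gripper_force: 0.0
clock: 62.5
position: [0.4717, 0.0994, 0.1901]
ee_rot: [-0.039, 3.141, 0.001]
force: [-0.0, -0.1, -0.3]
width: 1.001
gripper_force: 0.0
[0.4725624  0.09997893 0.19093031] [ 0.00254488 -0.00159346  0.17442293]
([229, 144, 56, 55, 2391], [256.4, 170.5]) disc pt [0.46640437 0.10064286 0.014     ] [254.55198333 173.75451972]
t [(([417, 214, 34, 10, 277], [434.5, 218.2]), array([ 0.5505, -0.4191,  0.016 ]))]
s [(([197, 178, 22, 18, 302], [207.2, 186.6]), array([0.4684, 0.0967, 0.016 ]))]
```

```bash
python3 nudge.py '[[0.0035,0,0.03,0,0.7],[0,0,0.045,0,0.7],[0,0,0.045,0,0.7],[0,0,0.03,0,0.7],[0,0,0.015,0,0.7],[0,0,0.008,0,0.7],[0,0,0,0,0],[0,0,0,0,0],[0,0,0,0,0],[0,0,0,0,0]]' 20; python3 nudge.py '[[0,0,0,0,0],[0,0,0,0,0],[0,0,0,0,0],[0,0,-0.02,0,0],[0,0,-0.05,0,0],[0,0,-0.05,0,0],[0,0,-0.05,0,0],[0,0,-0.05,0,0],[0,0,0,0,0]]'; cat > lid.py <<'E'
from h import *
d=grab("wrist","w23");P=arm.observe()["position"];print(P)
m=cv2.inRange(cv2.cvtColor(d["image"],cv2.COLOR_BGR2HSV),(100,110,40),(130,255,255))
n,l,S,C=cv2.connectedComponentsWithStats(m)
i=1+np.argmax(S[1:,4]);print(S[i])
for r in range(S[i][1],S[i][1]+S[i][3],6):
  k=np.nonzero(l[r]==i)[0];print(r,k.min(),k.max())
zd=P[2]-.0165+.014
print("pred disc",[proj(d,np.array([P[0]+.033*a,P[1]+.033*b,zd])).round(1).tolist() for a,b in((-1,0),(1,0),(0,-1),(0,1),(0,0))])
E
python3 lid.py
```

```text
clock: 63.65
position: [0.4685, 0.0987, 0.0171]
ee_rot: [-0.037, 3.14, 0.0]
force: [0.7, 0.1, -0.3]
width: 0.398
gripper_force: 0.0
clock: 64.55
position: [0.4704, 0.1005, 0.2421]
ee_rot: [-0.038, 3.132, 0.002]
force: [0.2, -0.8, -1.8]
width: 0.256
gripper_force: 20.0
[0.46931262 0.0992615  0.23903268]
[ 204  189  104   83 4982]
189 247 265
195 230 282
201 221 290
207 216 295
213 211 300
219 208 303
225 206 305
231 204 307
237 204 307
243 236 275
249 235 276
255 235 276
261 235 276
267 235 275
pred disc [[254.5, 188.2], [252.4, 281.5], [201.7, 236.4], [304.9, 238.4], [253.4, 237.4]]
```

```bash
python3 nudge.py '[[-0.023,0.043,0,0,0],[-0.023,0.043,0,0,0],[-0.023,0.043,0,0,0],[-0.023,0.043,0,0,0],[-0.023,0.042,0,0,0],[-0.024,0.041,0,0,0],[0,0,0,0,0],[0,0,0,0,0],[0,0,0,0,0],[0,0,0,0,0]]'; python3 - <<'E'
from h import *
s=[];print(arm.observe()["position"],tool([.6015,.358,.1905]))
d=grab("wrist","w24");P=arm.observe()["position"];g=cv2.cvtColor(d["image"],cv2.COLOR_BGR2GRAY)
# jar side silhouette above the disc (toward -x): white jar body on aluminium; ears on plate
print("pred jar rim -x edge",proj(d,(P[0]-.034,P[1],.182)),"foot ears",proj(d,(P[0],P[1]-.05,.102)),proj(d,(P[0],P[1]+.05,.102)))
print(g[120:200:3,180:340:8])
E
```

```text
clock: 65.6
position: [0.6008, 0.3552, 0.2359]
ee_rot: [0.036, -3.141, 0.002]
force: [-0.3, -0.1, -1.6]
width: 0.254
gripper_force: 20.0
[0.60075964 0.3551716  0.23593109] [-0.00080637  0.00288121  0.04542665]
pred jar rim -x edge [256.50115646 170.37268722] foot ears [208.96065932 183.38426633] [302.11068043 185.34379427]
[[233 235 240 234 239 240 239 236 240 236 236 238 235 237 240 240 238 238
  241 239]
 [234 235 239 233 239 240 239 236 239 236 236 238 235 237 239 239 239 238
  241 239]
 [233 234 239 233 239 240 239 236 239 235 236 238 235 236 239 239 238 239
  241 239]
 [234 235 239 234 239 240 239 236 239 236 237 238 235 236 239 239 238 238
  240 240]
 [234 234 238 233 239 239 238 235 238 236 236 237 234 235 238 238 238 239
  240 240]
 [234 234 238 232 239 238 238 235 238 235 236 237 234 235 238 237 238 239
  239 240]
 [235 234 237 232 238 238 237 236 238 236 236 237 234 234 237 236 238 239
  238 240]
 [234 234 236 232 237 238 237 235 237 235 236 236 234 233 237 235 238 238
  238 239]
 [234 234 235 229 236 238 237 235 236 235 236 236 234 234 237 235 237 238
  238 239]
 [234 233 
[... 820 characters left out ...]
 203 224
  236 237]
 [125 127 127 153 189 199 119 138 241 208 185 223 245 133 201 201 200 226
  236 237]
 [125 126 127  95 107 162 118 242 168 107  99 169 207 229 193 186 198 135
  199 237]
 [123 125 125  90 104 108 124 230 104 100  97 108 170 237 135 105  98 131
  130 236]
 [123 124 124  88 101 108 233 106 104  98 107 106 109 172 173  96  93 130
  129 235]
 [121 123 124  87 103 107 205 100 106  95 118 104 106 108 236  93  94 129
  128 234]
 [121 122 123  86 106 106 124 100  72  92  85  74 101 110 131 169 105 129
  127 234]
 [120 121 122  85 104 107 104  78 113 110 110 114  72 108 124 107 110 128
  126 233]
 [120 120 122  85  88 120  70 108 109 109 109 109 111  84 107 107 106 127
  126 232]]
```

```bash
python3 nudge.py '[[-0.001,0.0027,0,0,0],[0,0,0.025,0,0],[0,0,0.008,0,0],[0,0,0,0,0],[0,0,0,0,0]]';python3 nudge.py '[[0,0,0.003,0,0],[0,0,0,0,0]]';python3 nudge.py '[[0,0,0.003,0,0],[0,0,0,0,0]]';python3 nudge.py '[[0,0,0.003,0,0],[0,0,0,0,0]]'
```

```text
clock: 66.15
position: [0.6017, 0.3596, 0.2039]
ee_rot: [-0.037, 3.141, 0.0]
force: [0.3, 0.8, -0.3]
width: 0.259
gripper_force: 20.0
clock: 66.35
position: [0.6017, 0.3598, 0.2007]
ee_rot: [-0.038, 3.141, 0.0]
force: [1.3, 0.3, -0.8]
width: 0.253
gripper_force: 20.0
clock: 66.55
position: [0.6015, 0.3596, 0.197]
ee_rot: [0.038, -3.141, 0.0]
force: [0.5, 0.7, -0.7]
width: 0.259
gripper_force: 20.0
clock: 66.75
position: [0.6015, 0.3595, 0.1938]
ee_rot: [0.038, -3.141, 0.001]
force: [0.1, -0.1, -1.1]
width: 0.256
gripper_force: 20.0
```

```bash
python3 nudge.py '[[0,-0.0012,0.002,0,0],[0,0,0,0,0]]';python3 nudge.py '[[0,0,0.0015,0,0],[0,0,0,0,0]]';python3 nudge.py '[[0,0,0.001,0,0],[0,0,0,0,0]]'
```

```text
clock: 66.95
position: [0.6016, 0.3582, 0.1919]
ee_rot: [0.038, -3.141, 0.001]
force: [0.5, 0.3, -0.5]
width: 0.255
gripper_force: 20.0
clock: 67.15
position: [0.6017, 0.3585, 0.1909]
ee_rot: [-0.038, 3.141, 0.0]
force: [-0.7, -0.4, 0.5]
width: 0.256
gripper_force: 20.0
clock: 67.35
position: [0.6017, 0.3585, 0.1908]
ee_rot: [-0.037, 3.141, 0.0]
force: [-1.6, -2.6, 5.9]
width: 0.255
gripper_force: 20.0
```

Contact came at z = 0.1908, where 0.1905 was predicted. I'll release, back off, and verify everything from the cameras.

```bash
python3 nudge.py '[[0,0,0,0,0.7],[0,0,0,0,0.7],[0,0,0,0,0.7],[0,0,-0.03,0,0.7],[0,0,-0.04,0,1],[0,0,-0.02,0,1],[0,0,0,0,1],[0,0,0,0,1]]'; python3 lid.py; python3 nudge.py '[[0,-0.045,-0.02,0,1],[0,-0.045,-0.02,0,1],[0,-0.045,0,0,1],[0.045,-0.045,0,0,1],[0.045,-0.03,0,0,1],[0.045,0,0,0,1],[0.045,0,0,0,1],[0,0,0,0,1]]'; python3 - <<'E'
from h import *
t=grab("top","t25");s=grab("side","s25")
L={}
for n,q in(("t",t),("s",s)):
  for b in blue(q["image"]):
    if b[0][4]>100: print(n,b[:2])
  h=cv2.cvtColor(q["image"],cv2.COLOR_BGR2HSV);m=cv2.inRange(h,(12,90,60),(28,255,255));k,l,S,C=cv2.connectedComponentsWithStats(m);print("brass",[C[i].round(1).tolist() for i in range(1,k) if S[i][4]>3 and 190<C[i][0]<335 and 160<C[i][1]<270])
for p in((.602,.358,.182),(.602,.358,.206)): print(p,proj(t,p).round(1),proj(s,p).round(1))
E
```

```text
clock: 68.15
position: [0.6016, 0.3585, 0.2796]
ee_rot: [-0.038, 3.141, -0.0]
force: [-0.3, 0.1, -1.3]
width: 0.899
gripper_force: 0.0
[0.60142427 0.35813822 0.2786903 ]
[ 221  163   70   66 3607]
163 249 263
169 235 276
175 229 282
181 225 286
187 222 288
193 221 289
199 221 290
205 223 288
211 226 286
217 230 282
223 237 274
pred disc [[256.0, 190.7], [253.6, 285.0], [202.6, 239.3], [306.7, 241.5], [254.7, 240.4]]
clock: 69.0
position: [0.4337, 0.1562, 0.3186]
ee_rot: [0.042, -3.139, 0.007]
force: [0.6, 0.5, 0.7]
width: 0.997
gripper_force: 0.0
t ([42, 70, 87, 52, 4309], [85.1, 95.9])
t ([72, 166, 30, 30, 705], [86.2, 180.5])
t ([417, 214, 34, 10, 277], [434.5, 218.2])
brass [[296.5, 187.8], [299.0, 205.7], [297.5, 211.8], [291.0, 226.0], [292.1, 232.9]]
s ([96, 2, 13, 11, 107], [102.1, 7.0])
s ([62, 5, 13, 11, 103], [68.0, 10.3])
s ([218, 5, 12, 15, 140], [223.3, 12.3])
s ([237, 79, 21, 16, 250], [247.1, 87.1])
s ([293, 90, 40, 43, 1388], [311.3, 110.5])
s ([225, 283, 10, 30, 249], [229.3, 297.8])
brass [[220.4, 234.9], [225.7, 233.5], [258.8, 236.1], [238.3, 237.8], [243.5, 238.7]]
(0.602, 0.358, 0.182) [ 86.4 181.7] [246.8  89. ]
(0.602, 0.358, 0.206) [ 81.9 180. ] [246.8  82.8]
```

```bash
python3 - <<'E'
from h import *
print(arm.sign_off())
E
```

```text
the job is handed in; nothing more can be done
None
```

The job is handed in at about 69 s of the 210 s allowed. By camera and force readings, all 5 cylinders are in the pan, all 5 balls are in the lidded jar on the pegs, and the sieve stands on the draining stand against its ledge; the hand-in call returned no verdict.

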